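Pack the microscope objectives and latch the transport case

TASK

Pack every objective canister from the mat into the open transport case, all lying across it side by side: three in the floor grooves and the rest saddled on top in the gaps between them. Then shut the lid, swing the red latch lever fully out, hook the wire loop under the lip of the brass keeper while the lever is still out, and throw the lever back over centre until it snaps down flat and holds the loop in tension. Do not disturb the other things on the bench.

Things in the scene. Friction and masses are not known exactly. Their poses are not given: they have to be found in the camera images.
- case: Fixed grey transport case, an open tray with a hinged lid. Origin: on its underside, under the middle floor groove. Axes: -x points out of its front (latch side), +x to the hinge, z up. Walls 6 mm thick, top edge at z 60 mm; inner space x -58 to +80, y -58 to +58 mm, floor at z 6. A rubber block fills x 58 to 80 up to z 55 mm. A pad under the lid leaves 1 mm over a well-seated upper row.
- middle_groove (a point): Centre of a canister lying in the middle floor groove (x 0, z 24 mm of the case), axes as the case's. Three grooves run along y at x = -38, 0, +38 mm: pockets 68 mm long (y) and 26 wide in a rubber bed 5 mm thick on the floor, so fingertips beside a canister's ends must stay above z 11. A canister saddled on top in the gap between two of them (x = -19 or +19) has its centre 30.6 mm higher than those.
- lid (a joint): Lid angle, rad: 0 shut, 1.57 upright, stop at 2.0. Its hinge axis lies along y at x 88, z 60 mm of the case; it turns about +y. It stays where it is left (about 4 N at the front edge moves it) and can be pushed over from outside. Shut, it covers x -64 to +86, y -64 to +64, z 60 to 80 mm (top face at 80); above that stand only the latch (within 22 mm of y 0) and the lug.
- lid_front (a point): On the lid, at the middle of the front edge of its top face; moves with the lid. Axes as the case's when shut; its z is the outward normal of the top face.
- lid_lug (a point): Centre of a red lifting lug on the lid's top face: 22 mm along x, 12 thick in y, 22 tall; can be gripped from above by its two sides to lift or lower the lid. Lid shut: x 0, y -45, z 91 mm of the case. Axes as the case's when shut.
- lever_pivot (a point): Pivot of the latch lever, on the lid, 8 mm in front of and 10 mm above lid_front (lid shut: x -72, z 90 mm of the case). Axes as the case's when shut; it pivots about y.
- lever (a joint): Angle of the red lever, a flat bar 45 mm long from its pivot, 22 mm wide, 4 mm thick. 0: flat over the lid, pointing to the hinge (clamped); grows as it swings up and over to the front; 2.62 at its stop, fully out, pointing forward and 30 degrees up (lid shut). Friction holds it, though it may sag. Starts partly out, 2.15 to 2.5.
- lever_tip (a point): Free end of the red lever, on its middle line, 45 mm from the pivot.
- loop (a joint): Wire loop's angle relative to the lever, rad. With the lid shut, loop minus lever is its angle from hanging: 0 hanging, 1.57 straight out to the front, 3.14 up, more: leaning back over the lid. Stop at 6.45 (so it leans back to 3.83 with the lever fully out). It swings freely: it starts folded back, and once tipped forward past upright it falls forward and down by its weight.
- loop_hinge (a point): Hinge of the loop on the lever, parallel to y, 12 mm from the lever's pivot, 50 degrees from the lever's direction. Lid shut, lever fully out: x -83, z 86 mm of the case; the loop then hangs with its bar below the keeper's lip and behind it. With the lever more than 0.4 rad short of its stop the bar catches on the lip. The lever passes through the inside of the loop.
- loop_bar (a point): Middle of the loop's cross bar: steel, 5 mm in diameter, 44 mm long, parallel to the case's y axis, 53 mm from the loop's hinge. The loop's legs run 19.5 mm either side of the middle.
- stretch (a joint): Spring travel of the loop, m: 0 slack, about 0.003 to 0.008 when the loop is hooked under the keeper and the lever is thrown. The spring gives about 2.5 N per mm; throwing the lever takes up to 5 N at its tip. Dead centre lies at a lever angle of about 0.15 to 0.35: let go above that, it springs back; below, it snaps flat by itself.
- keeper_seat (a point): Fixed point at x -80, y 0, z 45 mm of the case, axes as the case's: centre of the cross bar when drawn up under the brass keeper, give or take 12 mm in x. The keeper is a flat ledge on the front wall, 52 mm wide, from x -64 to -98, underside at z 47.5 mm, with a 3 mm thick lip along its outer edge turned down to z 42 mm.
- can0_mid (a point): Centre of the objective canister with the yellow band: an aluminium-coloured cylinder with a black cap, 36 mm in diameter, 58 mm long, 120 g, its axis along its own x; lies on a 4 mm thick black rubber mat. It can be gripped across its flat ends. It rolls only when pushed. May be absent.
- can1_mid (a point): Centre of the objective canister with the green band: an aluminium-coloured cylinder with a black cap, 36 mm in diameter, 58 mm long, 120 g, its axis along its own x; lies on a 4 mm thick black rubber mat. It can be gripped across its flat ends. It rolls only when pushed. May be absent.
- can2_mid (a point): Centre of the objective canister with the blue band: an aluminium-coloured cylinder with a black cap, 36 mm in diameter, 58 mm long, 120 g, its axis along its own x; lies on a 4 mm thick black rubber mat. It can be gripped across its flat ends. It rolls only when pushed. May be absent.
- can3_mid (a point): Centre of the objective canister with the red band: an aluminium-coloured cylinder with a black cap, 36 mm in diameter, 58 mm long, 120 g, its axis along its own x; lies on a 4 mm thick black rubber mat. It can be gripped across its flat ends. It rolls only when pushed. May be absent.
- can4_mid (a point): Centre of the objective canister with the white band: an aluminium-coloured cylinder with a black cap, 36 mm in diameter, 58 mm long, 120 g, its axis along its own x; lies on a 4 mm thick black rubber mat. It can be gripped across its flat ends. It rolls only when pushed. May be absent.
- oil: Bystander, to be left alone: small amber bottle of immersion oil, 28 mm across, 62 mm tall; origin under its centre.
- cube: Bystander, to be left alone: black filter cube, 34 x 34 x 36 mm; origin under its centre.
- dish: Bystander, to be left alone: flat glass dish, 54 mm across, 13 mm tall; origin under its centre.
- tissue: Bystander, to be left alone: paper packet of lens tissue, 70 x 100 x 18 mm; origin under its centre.
- driver: Bystander, to be left alone: screwdriver, 150 mm long; origin under its centre.
- tips: Bystander, to be left alone: open blue box, 85 x 120 x 50 mm; origin under its centre.

How it is judged:
On the way, in this order (a step that is already met when the one before it is completed fails the run):
1. all canisters lie in the case, three in the grooves and the rest saddled on top (y of can0_mid in the frame of case between -0.04 and 0.04 m and angle between the x axis of each of can0_mid, can1_mid, can2_mid, can3_mid, can4_mid and the y axis of case, either way round below 0.15 rad and ((x of can0_mid in the frame of case between -0.045 and 0.045 m and z of can0_mid in the frame of case between 0.019 and 0.029 m) or (x of can0_mid in the frame of case between -0.026 and 0.026 m and z of can0_mid in the frame of case between 0.0496 and 0.0596 m)) and y of can1_mid in the frame of case between -0.04 and 0.04 m and ((x of can1_mid in the frame of case between -0.045 and 0.045 m and z of can1_mid in the frame of case between 0.019 and 0.029 m) or (x of can1_mid in the frame of case between -0.026 and 0.026 m and z of can1_mid in the frame of case between 0.0496 and 0.0596 m)) and y of can2_mid in the frame of case between -0.04 and 0.04 m and ((x of can2_mid in the frame of case between -0.045 and 0.045 m and z of can2_mid in the frame of case between 0.019 and 0.029 m) or (x of can2_mid in the frame of case between -0.026 and 0.026 m and z of can2_mid in the frame of case between 0.0496 and 0.0596 m)) and y of can3_mid in the frame of case between -0.04 and 0.04 m and ((x of can3_mid in the frame of case between -0.045 and 0.045 m and z of can3_mid in the frame of case between 0.019 and 0.029 m) or (x of can3_mid in the frame of case between -0.026 and 0.026 m and z of can3_mid in the frame of case between 0.0496 and 0.0596 m)) and y of can4_mid in the frame of case between -0.04 and 0.04 m and ((x of can4_mid in the frame of case between -0.045 and 0.045 m and z of can4_mid in the frame of case between 0.019 and 0.029 m) or (x of can4_mid in the frame of case between -0.026 and 0.026 m and z of can4_mid in the frame of case between 0.0496 and 0.0596 m))), for 0.3 s.
2. lid shut and the loop under the keeper's ledge, inside the lip, with the lever still out (value of joint lid below 0.05 rad and value of joint lever above 1.2 rad and x of loop_bar in the frame of keeper_seat between -0.0135 and 0.016 m and z of loop_bar in the frame of keeper_seat between -0.02 and 0.004 m), for 0.2 s.
3. lever snapped down with the loop in tension (value of joint lever below 0.15 rad and value of joint stretch above 0.001 m), for 0.2 s.
At the end, for the whole second after the job is handed in: Every canister lies across the case (within 0.15 rad), in a floor groove or saddled on top (height within 5 mm); lid within 0.04 rad of shut, lever within 0.12 rad of flat, the loop's bar under the keeper's ledge and its spring stretched more than 1 mm (all of step 1 and value of joint lid below 0.04 rad and value of joint lever below 0.12 rad and value of joint stretch above 0.001 m and x of loop_bar in the frame of keeper_seat between -0.0135 and 0.016 m and z of loop_bar in the frame of keeper_seat between -0.02 and 0.004 m); the robot touches nothing.
It fails at once if a bystander is knocked more than 5 cm from its place (distance of any of oil, cube, dish, tissue, driver, tips from where it was at the start of the episode above 0.05 m).
Of can0, can1, can2, can3, can4 only 4 to 5 are there at a start; the rules pass over those that are not, and their reading is None.
At some moment in a run one of can0, can1, can2, can3, can4 may be knocked a few centimetres aside while the robot is not near it.
Once in a run the grip may slacken for a moment while it holds something.
It also fails if it takes over 210 s, if anything falls off the work surface, if the arm or the gripper's body presses on something with over 40 N, if the wrist force passes 120 N, or if a joint passes its speed limit or range.

ROBOT

A 7-joint arm with a two-finger parallel gripper is mounted at the origin on the work surface. World frame = base frame: x ahead of the robot, y to its left, z up, the work surface at z = 0. Lengths are in m, angles in rad, forces in N, time in s.
With the tool pointing down it reaches from about 0.375 to 0.925 m from the base axis. Payload 3.1 kg.
Tool frame: the origin (TCP) lies where the fingers leave the gripper's body, on its centre line; the fingertips stand 73 mm ahead of it and the grasp point (between the pads) lies env.tcp_to_grasp ahead of it (env.tcp_to_grasp is the distance from the TCP to the grasp point, in m); z points along the fingers, y is the line along which they close (so a half turn about z gives the same grasp; the last joint's range is limited). The gripper opens to 85 mm and grips with 20 to 120 N. Pads are 22 mm wide; open, the fingers measure 114 mm over their backs; the gripper's body (76 mm by 85 mm) begins 54 mm behind the grasp point. The pads swing forward as they close: fully open they stand 13 mm farther back than shut.
Start: joints at [1.026, 0.383, 0.044, 1.598, -0.018, 1.161, -0.05], TCP at [0.281, -0.586, 0.304] pointing down, gripper open.
Joint ranges: [-2.61, 2.61], [-0.41, 2.15], [-1.48, 1.57], [0, 2.5], [-1.57, 4.71], [0.05, 1.97], [-2.85, 2.85]. Speed limits (rad/s): [2.79, 2.79, 3.14, 3.14, 3.14, 3.14, 3.14].

INTERFACE

Orientations are given as a unit quaternion [w, x, y, z].
In Python, from cell import sense, viewer, job, env gives the robot as it stands.
- The arm moves only by the tool servo_tool, never from a script. Its argument "targets" is text: rows parted by semicolons, each of 7 numbers parted by spaces: the turn, a rotation vector about the tool's x, y, z as a fraction of full scale, then the shift along the tool's x, y, z as a fraction of full scale, then the opening, from -1 (shut) to 1 (fully open). A call has 1 to 12 rows; each row is the pose to reach, as a shift and turn from the pose commanded when the call began, along the tool's axes at that moment; what a row does not reach only later rows make up. Full scale, the value 1, is 100 mm for a shift and pi/2 rad for a turn. A row lasts 1/8 s, in which the tool goes at most 62.5 mm and 10.7 degrees, less where a joint would pass 70% of its speed; a pose out of reach is approached as far as the arm can. A call with a number of a shift or a turn outside -1 to 1 is refused whole. A call with a gripper value outside its range is refused whole. The fingers move at their own pace and stop on an object; "squeeze" is the grip in N (left out, the last holds). Time passes only in rows, so rows that repeat a pose let the fingers close. It gives the time, the measured TCP pose, the force, the opening and the grip force at its end, in the units of the state.
- sense(): the state, without advancing time (a new reading comes with each control period).
- viewer.get_image(name): name is "scene" or "side" or "wrist"; returns the picture (384x512x3 uint8, red, green, blue); there is no depth.
- viewer.camera_params(name): a dict with "camera_matrix" (3x3 intrinsics, pixels), "rvec" (rotation vector, rad) and "tvec" (3), from world to camera coordinates, as OpenCV has them. Camera axes: x right, y down, z forward; pixel columns grow to the right and rows downward; lengths in m; the calibration is good to about 2 mm. A picture is of the moment at which its call begins: read the wrist's pose just before it. camera_params takes no time and is no camera call; for the wrist camera it gives the pose at the moment of the call.
- job.hand_in(): hands the job in; it is judged then, once.
The state is a dict: "time_s": time; "q": joint angles; "joint_velocities": joint speeds; "effort": joint torques, N m; "position": TCP position; "tcp_rot": TCP orientation; "ft_force": force on the tool from outside, world axes, zero at the start; "torque": the same for the moment, N m; "grip_width": opening from 0.0 (shut) to 1.0 (fully open); "finger_force": force on a finger pad.
Only numpy, scipy, OpenCV 4.12 (cv2) and the standard library are available. Lean on these libraries where they do the work, as an engineer would, in place of code of your own. Each camera call takes 0.05 s, during which the arm holds its last target. There are 200 camera calls.

## Working session

There is one attempt and no reset: what is moved stays moved. The work goes in short steps, Python scripts to look and compute and a tool call to move; the robot and the scene stay as the last step left them, time stands still between calls to the robot, and variables do not carry over. Pictures are saved under pics/ and viewed, at most 14 in all, crops included, and the job is handed in when it is done.

Besides the shell and the picture viewer there is one more tool, called after "Request:" by a JSON object that holds its "method" and its "body". servo_tool: Moves the arm, as the interface text tells. Its arguments: {"type":"object","properties":{"targets":{"type":"string"},"squeeze":{"type":"number"}},"required":["targets"]}

```bash
mkdir -p pics; ls; python3 - <<'E'
from cell import sense, viewer, job, env
import cv2,numpy as np
s=sense();print({k:np.round(v,4).tolist() for k,v in s.items()}, env.tcp_to_grasp)
for n in("scene","side"):
    p=viewer.camera_params(n);R=cv2.Rodrigues(np.array(p["rvec"]))[0]
    print(n,np.round(p["camera_matrix"],1).tolist(),(-R.T@np.ravel(p["tvec"])).round(3),R.round(3).tolist())
    im=viewer.get_image(n);cv2.imwrite(f"pics/{n}0.png",cv2.resize(im[:,:,::-1],(800,600),interpolation=cv2.INTER_CUBIC)); cv2.imwrite(f"pics/{n}0_raw.png",im[:,:,::-1])
E
```

```text
pics
{'time_s': 0.0, 'q': [1.0262, 0.3838, 0.0438, 1.5996, -0.0179, 1.1612, -0.0499], 'joint_velocities': [0.0009, 0.0014, 0.0005, -0.0004, 0.0009, 0.0008, 0.0], 'effort': [-0.0001, -43.3458, 1.0243, -24.9516, 0.0106, 0.0113, -0.0], 'position': [0.2805, -0.5855, 0.3025], 'tcp_rot': [-0.0013, 0.9751, 0.2216, -0.0004], 'ft_force': [-0.4326, 0.6327, 0.1429], 'torque': [-0.0041, -0.0146, 0.0181], 'finger_force': 0.0, 'grip_width': 0.9998} 0.0539
scene [[400.6, 0.0, 260.1], [0.0, 400.6, 189.2], [0.0, 0.0, 1.0]] [1.295 0.263 0.898] [[-0.489, 0.872, -0.005], [0.629, 0.349, -0.695], [-0.604, -0.343, -0.719]]
side [[469.7, 0.0, 247.7], [0.0, 469.7, 192.7], [0.0, 0.0, 1.0]] [0.464 0.748 0.805] [[-0.992, -0.123, -0.004], [-0.076, 0.637, -0.767], [0.097, -0.761, -0.642]]
```

View pics/scene0.png

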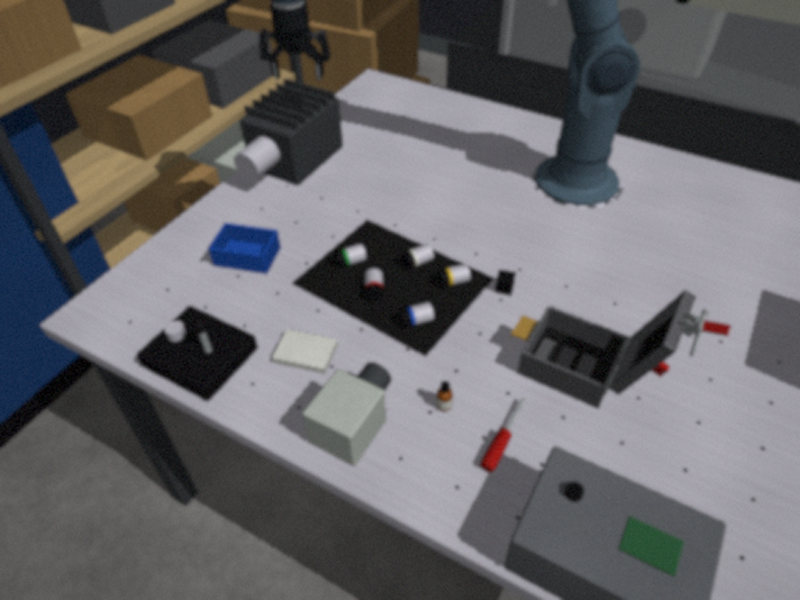

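View pics/side0.png

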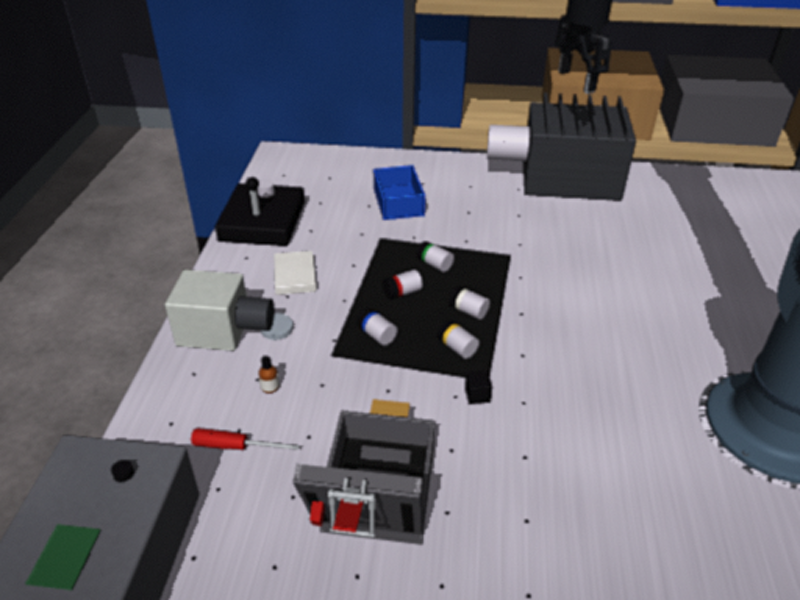

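The scene shows five canisters on the mat: green (352,254), red (373,280), white (421,256), yellow (457,275) and blue (420,314). The case is at (590,350), with its lid leaning back and the keeper facing the mat. The side view agrees, with the keeper at (390,408) and the hinge side toward the camera.

```bash
cat > h.py <<'E'
from cell import sense, viewer, job, env
import cv2,numpy as np
from scipy.spatial.transform import Rotation as Rn
def rt(p): return cv2.Rodrigues(np.array(p["rvec"],float))[0],np.ravel(p["tvec"])
def ray(p,px,z):
    R,t=rt(p); uv=cv2.undistortPoints(np.array(px,float).reshape(-1,1,2),p["camera_matrix"],None)[:,0]
    d=np.c_[uv,np.ones(len(uv))]@R; c=-R.T@t
    return c+d*((z-c[2])/d[:,2])[:,None]
def proj(p,X): return cv2.projectPoints(np.array(X,float).reshape(-1,1,3),np.array(p["rvec"],float),np.array(p["tvec"],float),np.array(p["camera_matrix"],float),None)[0][:,0]
def tcp():
    s=sense(); q=s["tcp_rot"]; return np.array(s["position"]),Rn.from_quat([q[1],q[2],q[3],q[0]])
def rel(X,yawdir=None):
    """row numbers from measured tcp to a TCP at X pointing down with tool y along world direction yawdir"""
    p,R=tcp(); d=R.inv().apply(np.array(X)-p)/.1; r=np.zeros(3)
    if yawdir is not None:
        y=np.array([yawdir[0],yawdir[1],0.])/np.hypot(*yawdir[:2]); best=None
        for sg in(1,-1):
            z=np.array([0,0,-1.]);yy=sg*y; T=Rn.from_matrix(np.c_[np.cross(yy,z),yy,z]); rr=(R.inv()*T).as_rotvec()
            if best is None or np.linalg.norm(rr)<np.linalg.norm(best): best=rr
        r=best/(np.pi/2)
    return np.r_[r,d].round(3)
def fwd(o): # tool yaw = world angle of tool y
    p,R=tcp(); return p,R.apply([0,1,0])
E
python3 - <<'E'
from h import *
S=viewer.camera_params("side");C=viewer.camera_params("scene")
a=np.array
print("cans side",ray(S,a([[461,341],[437,257],[380,329],[406,283],[473,304]])/1.5625,.022)[:,:2].round(3).tolist())
print("cans scene",ray(C,a([[457,275],[353,255],[420,314],[373,280],[421,256]])/1.5625,.022)[:,:2].round(3).tolist())
# case rim front corners, side view (345,412)(437,420)?; scene rim
print("rim side",ray(S,a([[343,413],[437,420]])/1.5625,.06)[:,:2].round(3).tolist())
print("rim scene",ray(C,a([[551,309],[521,351],[600,385]])/1.5625,.06)[:,:2].round(3).tolist())
print("keeper",ray(S,a([[372,402],[409,403]])/1.5625,.05)[:,:2].round(3).tolist())
print("bys oil,cube",ray(S,a([[268,388],[478,395]])/1.5625,.01)[:,:2].round(3).tolist())
W=viewer.camera_params("wrist");R,t=rt(W);p,T=tcp();print("wrist cam in tool",T.inv().apply(-R.T@t-p).round(3),(T.inv().as_matrix()@R.T).round(2).tolist(),W["camera_matrix"][0][0])
print(tcp()[1].as_matrix().round(3).tolist())
print(rel([.45,-.22,.42],[1,0]))
E
```

```text
cans side [[0.456, -0.097], [0.509, -0.312], [0.585, -0.11], [0.556, -0.232], [0.44, -0.189]]
cans scene [[0.46, -0.094], [0.511, -0.309], [0.589, -0.109], [0.554, -0.234], [0.445, -0.184]]
rim side [[0.606, 0.104], [0.481, 0.101]]
rim scene [[0.493, 0.11], [0.611, 0.099], [0.615, 0.239]]
keeper [[0.572, 0.07], [0.521, 0.066]]
bys oil,cube [[0.734, 0.025], [0.426, 0.003]]
wrist cam in tool [ 0.077  0.    -0.07 ] [[0.0, -0.95, -0.3], [1.0, 0.0, 0.0], [-0.0, -0.3, 0.95]] 305.12816559683034
[[0.902, 0.432, -0.001], [0.432, -0.902, 0.002], [-0.0, -0.002, -1.0]]
[-1.000e-03 -1.000e-03 -7.160e-01  3.108e+00 -2.568e+00 -1.168e+00]
```

Both cameras agree to about 5 mm. I'm moving over the mat for a wrist view.

Request:
{"method": "servo_tool", "body": {"targets": "0 0 0 .95 -.66 0 1; 0 0 0 .95 -.66 0 1; 0 0 0 .95 -.66 0 1", "squeeze": 40}}

```text
time_s: 0.48
position: [0.3426, -0.48, 0.3031]
tcp_rot: [-0.002, 0.974, 0.227, 0.001]
ft_force: [-0.2, -0.7, 0.2]
grip_width: 1.001
finger_force: 0.0
```

Request:
{"method": "servo_tool", "body": {"targets": "0 0 0 .95 -.66 0 1; 0 0 0 .95 -.66 0 1; 0 0 0 .95 -.66 0 1"}}

```text
time_s: 0.85
position: [0.3984, -0.3803, 0.3036]
tcp_rot: [-0.001, 0.974, 0.226, 0.001]
ft_force: [0.5, 0.1, 0.4]
grip_width: 0.998
finger_force: 0.0
```

Request:
{"method": "servo_tool", "body": {"targets": "0 0 0 .95 -.66 0 1; 0 0 0 .95 -.66 0 1; 0 0 0 .95 -.66 0 1"}}

```text
time_s: 1.23
position: [0.4547, -0.2806, 0.3038]
tcp_rot: [-0.001, 0.974, 0.226, 0.001]
ft_force: [-0.4, -0.0, -0.8]
grip_width: 0.997
finger_force: 0.0
```

Request:
{"method": "servo_tool", "body": {"targets": "0 0 -.36 .95 -.66 0 1; 0 0 -.716 .95 -.66 0 1; 0 0 -.716 .95 -.66 0 1; 0 0 -.716 .95 -.66 0 1; 0 0 -.716 .95 -.66 0 1; 0 0 -.716 .95 -.66 0 1; 0 0 -.716 .95 -.66 0 1; 0 0 -.716 .95 -.66 0 1"}}

```text
time_s: 2.22
position: [0.509, -0.1855, 0.3036]
tcp_rot: [-0.0, 0.709, 0.706, -0.0]
ft_force: [0.4, 0.4, 0.3]
grip_width: 0.996
finger_force: 0.0
```

```bash
python3 - <<'E'
from h import *
print(tcp()[0].round(3),tcp()[1].as_matrix().round(3).tolist())
import json
p=viewer.camera_params("wrist");im=viewer.get_image("wrist")
np.savez("w1.npz",k=p["camera_matrix"],r=p["rvec"],t=p["tvec"])
print(proj(p,[[.458,-.095,.022],[.51,-.31,.022],[.587,-.11,.022],[.555,-.233,.022],[.442,-.187,.022]]).round().tolist())
cv2.imwrite("pics/w1_raw.png",im[:,:,::-1]);cv2.imwrite("pics/w1.png",cv2.resize(im[:,:,::-1],(800,600),interpolation=cv2.INTER_CUBIC))
E
```

```text
[ 0.509 -0.186  0.304] [[0.004, 1.0, -0.001], [1.0, -0.004, -0.0], [-0.0, -0.001, -1.0]]
[[207.0, 79.0], [256.0, 254.0], [325.0, 93.0], [292.0, 198.0], [198.0, 162.0]]
```

View pics/w1.png

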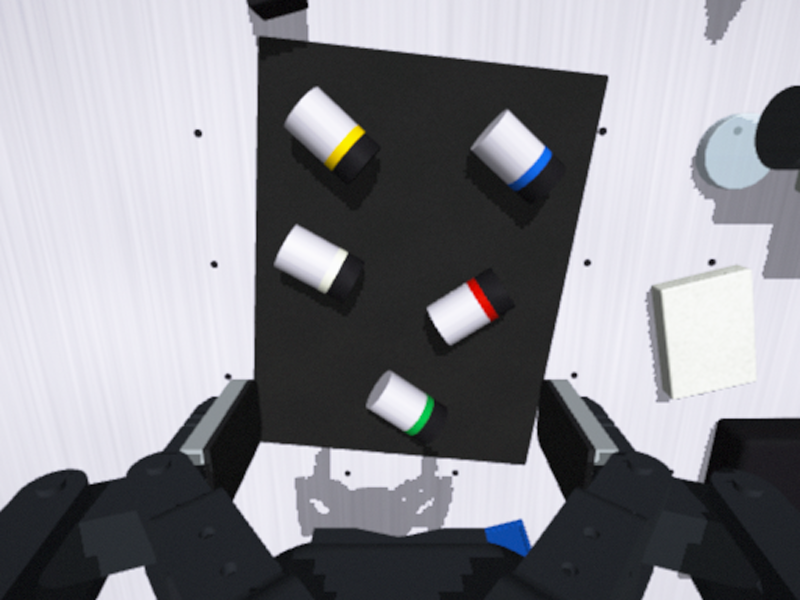

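The wrist view shows all five canisters, each with its white end to the upper left and its cap to the lower right, except red, whose cap is to the upper right. Centres are near yellow (333,135), blue (520,155), white (318,262), red (470,307) and green (405,408). I'll fit cylinder silhouettes to these.

```bash
cat > fit.py <<'E'
from h import *
from scipy.optimize import minimize
a=np.linspace(0,2*np.pi,40)
def sil(p,x,y,th,L,z=.022,r=.018):
    u=np.array([np.cos(th),np.sin(th),0]);v=np.array([-np.sin(th),np.cos(th),0]);c=np.array([x,y,z])
    ring=np.outer(np.cos(a),v)*r+np.outer(np.sin(a),[0,0,1])*r
    P=np.r_[c-.029*u+ring,c+(L-.029)*u+ring]
    return cv2.convexHull(proj(p,P).astype(np.float32))[:,0]
def iou(h,q):
    A=cv2.contourArea(h);B=cv2.contourArea(q);I=cv2.intersectConvexConvex(h,q)[0];return I/(A+B-I)
def cans(p,im,L=.043,freeL=False,xr=(.38,.68),yr=(-.36,-.03)):
    """th points from white end to cap"""
    m=(im.max(2)>70).astype(np.uint8); hsv=cv2.cvtColor(im,cv2.COLOR_RGB2HSV)
    m=cv2.morphologyEx(m,cv2.MORPH_OPEN,np.ones((3,3),np.uint8))
    out=[]
    for c in cv2.findContours(m,cv2.RETR_LIST,cv2.CHAIN_APPROX_NONE)[0]:
        A=cv2.contourArea(c)
        if not 250<A<12000: continue
        h=cv2.convexHull(c)[:,0].astype(np.float32); ctr=h.mean(0); X=ray(p,[ctr],.025)[0]
        if not(xr[0]<X[0]<xr[1] and yr[0]<X[1]<yr[1]) or A/cv2.contourArea(h)<.85: continue
        best=None
        for t0 in np.arange(-3,3.1,.75):
            f=lambda v:1-iou(h,sil(p,v[0],v[1],v[2],v[3] if freeL else L))
            x0=[X[0]+.007*np.cos(t0),X[1]+.007*np.sin(t0),t0]+([L] if freeL else [])
            s=[[0]*len(x0)]+[list(np.eye(len(x0))[i]*[.01,.01,.4,.005][i]) for i in range(len(x0))]
            r=minimize(f,x0,method="Nelder-Mead",options=dict(initial_simplex=np.array(x0)+np.array(s),xatol=1e-5,fatol=1e-5,maxiter=300))
            if best is None or r.fun<best.fun: best=r
        mk=np.zeros(m.shape,np.uint8);cv2.fillConvexPoly(mk,np.int32(h),1); hs=hsv[(mk>0)&(hsv[:,:,1]>140)&(hsv[:,:,2]>80)]
        H=np.median(hs[:,0]) if len(hs)>15 else -1
        name="white" if H<0 else "red" if H<12 or H>165 else "yellow" if H<40 else "green" if H<90 else "blue"
        out.append((name,best.x.round(4),round(1-best.fun,3)))
    return out
E
python3 - <<'E'
from fit import *
print([x for x in dir(env) if x[0]!='_'])
d=np.load("w1.npz");p=dict(camera_matrix=d["k"],rvec=d["r"],tvec=d["t"])
im=cv2.imread("pics/w1_raw.png")[:,:,::-1].copy()
for o in cans(p,im,freeL=True):print(o)
# case crop
s=cv2.imread("pics/side0_raw.png")[245:355,180:290];c=cv2.imread("pics/scene0_raw.png")[180:262,322:472]
cv2.imwrite("pics/case0.png",np.hstack([cv2.resize(s,(400,400),interpolation=cv2.INTER_CUBIC),cv2.resize(c,None,fx=2.6,fy=400/82,interpolation=cv2.INTER_CUBIC)]))
E
```

```text
['MotionError', 'tcp_to_grasp']
('green', array([ 0.504 , -0.3097,  2.5089,  0.0437]), np.float64(0.986))
('red', array([ 0.5643, -0.2299,  0.5853,  0.044 ]), np.float64(0.973))
('white', array([ 0.4376, -0.1879,  2.6246,  0.0445]), np.float64(0.975))
('blue', array([ 0.5833, -0.1085,  2.4219,  0.0435]), np.float64(0.985))
('yellow', array([ 0.4636, -0.1038, -0.7533,  0.0422]), np.float64(0.982))
```

```bash
sed -i 's/np.arange(-3,3.1,.75)/np.arange(-1.5,1.6,.5)/; s/L=.043,/L=.0435,/; s/1-iou(h,sil(p,v\[0\],v\[1\],v\[2\],v\[3\] if freeL else L))/1-iou(h,sil(p,v[0],v[1],v[2],v[3] if freeL else L))+(np.cos(v[2])<-.2)/' fit.py
python3 - <<'E'
from fit import *
d=np.load("w1.npz");p=dict(camera_matrix=d["k"],rvec=d["r"],tvec=d["t"])
im=cv2.imread("pics/w1_raw.png")[:,:,::-1].copy()
for o in cans(p,im):print(o)
print(rel([.55,.09,.38],[1,0]))
E
```

```text
('green', array([ 0.5156, -0.3182, -0.6345]), np.float64(0.983))
('red', array([ 0.5645, -0.2297,  0.5928]), np.float64(0.971))
('white', array([ 0.4497, -0.1947, -0.5173]), np.float64(0.961))
('blue', array([ 0.5943, -0.1181, -0.7222]), np.float64(0.985))
('yellow', array([ 0.4635, -0.1035, -0.7437]), np.float64(0.966))
[-0.000e+00  0.000e+00 -2.000e-03  2.752e+00  4.000e-01 -7.640e-01]
```

Request:
{"method": "servo_tool", "body": {"targets": "0 0 0 1 .13 -.19 1; 0 0 0 1 .13 -.19 1; 0 0 0 1 .13 -.19 1"}}

```text
time_s: 2.65
position: [0.5235, -0.0791, 0.3241]
tcp_rot: [0.0, 0.704, 0.71, 0.001]
ft_force: [-0.1, -0.9, 0.3]
grip_width: 1.003
finger_force: 0.0
```

Request:
{"method": "servo_tool", "body": {"targets": "0 0 0 1 .13 -.19 1; 0 0 0 1 .13 -.19 1; 0 0 0 1 .13 -.19 1"}}

```text
time_s: 3.02
position: [0.5358, 0.0197, 0.3428]
tcp_rot: [0.0, 0.705, 0.709, 0.001]
ft_force: [-0.0, -0.7, -0.1]
grip_width: 0.997
finger_force: 0.0
```

Request:
{"method": "servo_tool", "body": {"targets": "0 0 0 1 .13 -.19 1; 0 0 0 1 .13 -.19 1; 0 0 0 1 .13 -.19 1; 0 0 0 1 .13 -.19 1; 0 0 0 1 .13 -.19 1"}}

```text
time_s: 3.65
position: [0.5485, 0.1129, 0.3601]
tcp_rot: [0.0, 0.709, 0.706, -0.001]
ft_force: [0.2, -0.4, -0.2]
grip_width: 1.0
finger_force: 0.0
```

```bash
python3 - <<'E'
from h import *
print(tcp()[0].round(3))
p=viewer.camera_params("wrist");im=viewer.get_image("wrist")
np.savez("w2.npz",k=p["camera_matrix"],r=p["rvec"],t=p["tvec"])
cv2.imwrite("pics/w2_raw.png",im[:,:,::-1])
pr=proj(p,[[.49,.1,.06],[.61,.3,.06]]).round();print(pr)
cv2.imwrite("pics/w2.png",cv2.resize(im[0:285,100:480,::-1],(800,600),interpolation=cv2.INTER_CUBIC))
E
```

```text
[0.548 0.113 0.36 ]
[[208. 167.]
 [313. -19.]]
```

View pics/w2.png

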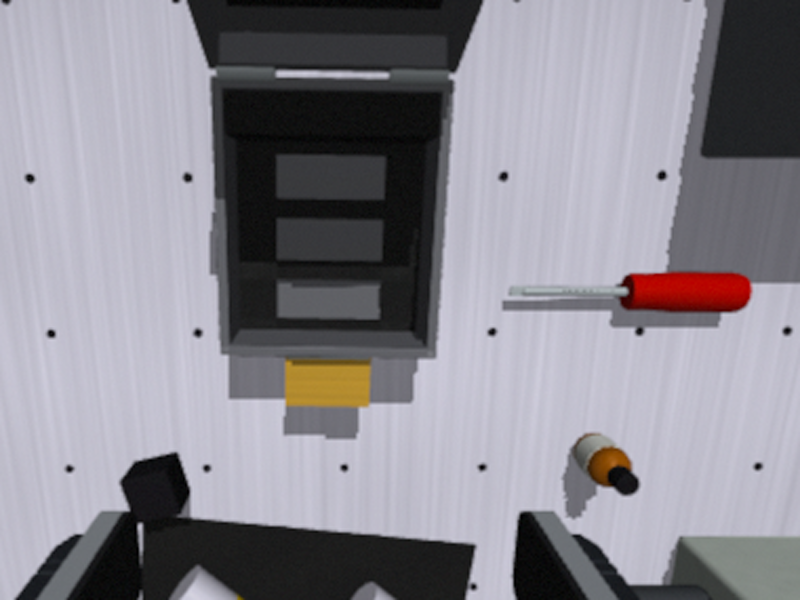

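The case is square-on, with outer rim front corners at (222,354) and (435,356), rear corners at about (212,78) and (453,78), pocket centres at (331,177), (330,240) and (329,300), and keeper outer corners at (286,405) and (370,406).

```bash
python3 - <<'E'
from h import *
from scipy.optimize import least_squares
d=np.load("w2.npz");p=dict(camera_matrix=d["k"],rvec=d["r"],tvec=d["t"])
# (pixel in crop, case xyz)
obs=[((222,354),(-.064,.064,.06)),((435,356),(-.064,-.064,.06)),((286,405),(-.098,.026,.0505)),((370,406),(-.098,-.026,.0505)),
((331,177),(.038,0,.006)),((330,240),(0,0,.006)),((329,300),(-.038,0,.006)),((212,80),(.084,.064,.06)),((453,80),(.084,-.064,.06))]
px=np.array([o[0] for o in obs])*.475+[100,0];X=np.array([o[1] for o in obs])
def w(v): return Rn.from_euler('z',v[2]).apply(X)+[v[0],v[1],v[3] if len(v)>3 else 0]
f=lambda v:(proj(p,w(v))-px).ravel()
for x0 in([.55,.17,np.pi/2],[.55,.17,np.pi/2,0]):
    r=least_squares(f,x0,loss="soft_l1");print(r.x.round(4),np.degrees(r.x[2]).round(2),f(r.x).reshape(-1,2).round(1).tolist())
# also side view front rim & keeper check
v=least_squares(f,[.55,.17,1.57],loss="soft_l1").x
S=viewer.camera_params("side");Rz=Rn.from_euler('z',v[2])
print("side px x1.5625: keeper outer corners, rim FL FR", (proj(S,Rz.apply([(-.098,.026,.0505),(-.098,-.026,.0505),(-.064,.064,.06),(-.064,-.064,.06)])+[v[0],v[1],0])*1.5625).round().tolist())
Q=viewer.camera_params("side")
for L in(1.57,1.7,1.85,2.0):
    c,s=np.cos(L),np.sin(L);P=lambda x,y,z:(.088+(x-.088)*c+(z-.06)*s,y,.06-(x-.088)*s+(z-.06)*c)
    print(L,(proj(S,Rz.apply([P(-.064,.064,.06),P(-.064,-.064,.06),P(-.064,.064,.08),P(-.064,-.064,.08)])+[v[0],v[1],0])*1.5625).round().tolist())
E
```

```text
[0.551  0.1613 1.5576] 89.25 [[-0.5, 0.4], [0.9, 0.5], [0.3, -0.0], [0.0, -0.1], [-0.2, -0.3], [-0.1, -0.5], [0.1, -1.0], [-1.1, -0.2], [0.6, 1.1]]
[ 5.5110e-01  1.6120e-01  1.5568e+00 -1.4000e-03] 89.2 [[-0.3, 0.2], [0.7, 0.4], [0.3, -0.3], [-0.1, -0.3], [-0.2, -0.1], [-0.1, -0.5], [0.1, -1.0], [-0.8, 0.2], [0.5, 1.5]]
side px x1.5625: keeper outer corners, rim FL FR [[407.0, 401.0], [370.0, 398.0], [433.0, 418.0], [338.0, 409.0]]
1.57 [[425.0, 432.0], [305.0, 419.0], [424.0, 447.0], [300.0, 434.0]]
1.7 [[424.0, 447.0], [301.0, 434.0], [422.0, 465.0], [296.0, 451.0]]
1.85 [[421.0, 468.0], [296.0, 454.0], [419.0, 487.0], [292.0, 473.0]]
2.0 [[419.0, 491.0], [292.0, 476.0], [417.0, 511.0], [288.0, 496.0]]
```

Request:
{"method": "servo_tool", "body": {"targets": "0 0 0 -.72 -.28 .53 1; 0 0 0 -.72 -.28 .53 1; 0 0 0 -.72 -.28 .53 1"}}

```text
time_s: 4.08
position: [0.5186, 0.0397, 0.3057]
tcp_rot: [-0.001, 0.709, 0.705, -0.002]
ft_force: [-0.5, -0.5, -0.4]
grip_width: 1.001
finger_force: 0.0
```

Request:
{"method": "servo_tool", "body": {"targets": "0 0 0 -.72 -.28 .53 1; 0 0 0 -.72 -.28 .53 1"}}

```text
time_s: 4.32
position: [0.4919, -0.0295, 0.2544]
tcp_rot: [0.0, 0.707, 0.707, -0.0]
ft_force: [0.8, -0.1, -0.5]
grip_width: 1.001
finger_force: 0.0
```

Request:
{"method": "servo_tool", "body": {"targets": "0 0 .24 -.72 -.28 .53 1; 0 0 .475 -.72 -.28 .53 1; 0 0 .475 -.72 -.28 .53 1; 0 0 .475 -.72 -.28 .53 1; 0 0 .475 -.72 -.28 .53 1; 0 0 .475 -.72 -.28 .53 1; 0 0 .475 -.72 -.28 .53 1"}}

```text
time_s: 5.2
position: [0.4648, -0.0997, 0.2022]
tcp_rot: [0.0, 0.916, 0.402, 0.0]
ft_force: [0.2, 0.0, 0.5]
grip_width: 0.998
finger_force: 0.0
```

```bash
cat >> fit.py <<'E'
def look(n):
    """fit all cans in a wrist picture and give the way to the grasp of can n"""
    p=viewer.camera_params("wrist");im=np.array(viewer.get_image("wrist")); cv2.imwrite("pics/last.png",im[:,:,::-1])
    for o in cans(p,im):
        print(o[0],o[1],o[2])
        if o[0]==n: x,y,t=o[1]; print("  grasp z.08:",rel([x,y,.080],[np.cos(t),np.sin(t)]))
    print(tcp()[0].round(3))
CASE=np.array([.551,.1613,0]);CR=Rn.from_euler('z',1.5576)
def place(x,z,y=0.,tilt=0.,off=.058):
    """rows to TCP with grasp at case (x,y,z), tool y along -case y, tilted about tool y (camera away from lid)"""
    p,R=tcp(); T=CR*Rn.from_matrix(np.array([[1,0,0],[0,-1,0],[0,0,-1.]]).T)*Rn.from_euler('y',-tilt)
    X=CASE+CR.apply([x,y,z])-T.apply([0,0,off]); r=(R.inv()*T).as_rotvec()/(np.pi/2)
    print("place",np.r_[r,R.inv().apply(X-p)/.1].round(3),"from",p.round(3),"to",X.round(3),"tool z",T.apply([0,0,1]).round(2))
E
python3 -c "
from fit import *
look('yellow');place(.038,.1)"
```

```text
green [ 0.5214 -0.3137 -0.09  ] 0.281
white [ 0.4495 -0.1952 -0.5238] 0.978
red [ 0.5639 -0.2309  0.5726] 0.94
yellow [ 0.4636 -0.1041 -0.7536] 0.977
  grasp z.08: [ 0.    -0.     0.006 -0.04   0.021  1.221]
blue [ 0.5942 -0.1182 -0.724 ] 0.988
white [ 0.6632 -0.1206  1.4652] 0.49
[ 0.465 -0.1    0.202]
place [ 0.    -0.    -0.465  2.788 -1.387  0.442] from [ 0.465 -0.1    0.202] to [0.552 0.199 0.158] tool z [ 0.  0. -1.]
```

Request:
{"method": "servo_tool", "body": {"targets": "0 0 0 -.04 .02 .5 1; 0 0 0 -.04 .02 .9 1; 0 0 0 -.04 .02 .9 1"}}

```text
time_s: 5.62
position: [0.4603, -0.1037, 0.1092]
tcp_rot: [-0.002, 0.916, 0.401, -0.003]
ft_force: [-0.1, 0.5, -0.9]
grip_width: 1.005
finger_force: 0.0
```

Request:
{"method": "servo_tool", "body": {"targets": "0 0 0 0 0 .32 1; 0 0 0 0 0 .32 1; 0 0 0 0 0 .32 -.2; 0 0 0 0 0 .32 -.2; 0 0 0 0 0 .32 -.2; 0 0 0 0 0 .32 -.2; 0 0 0 0 0 .32 -.2; 0 0 0 0 0 .32 -.2", "squeeze": 50}}

```text
time_s: 6.62
position: [0.4648, -0.1045, 0.0819]
tcp_rot: [0.001, 0.916, 0.401, 0.001]
ft_force: [-0.6, -0.4, 7.1]
grip_width: 0.669
finger_force: 53.9
```

```bash
python3 - <<'E'
from fit import *
im=viewer.get_image("side");cv2.imwrite("pics/s2_raw.png",im[:,:,::-1])
im2=viewer.get_image("wrist")
print(proj(viewer.camera_params("side"),[tcp()[0]]),sense()["finger_force"],sense()["grip_width"],tcp()[0])
cv2.imwrite("pics/s2.png",np.hstack([cv2.resize(im[140:290,220:370,::-1],(390,390)),cv2.resize(im2[:,:,::-1],(410,390))]))
E
```

```text
[[292.89174362 197.34898053]] 53.91966640949249 0.6684988153553675 [ 0.46487901 -0.10451576  0.08192515]
```

View pics/s2.png

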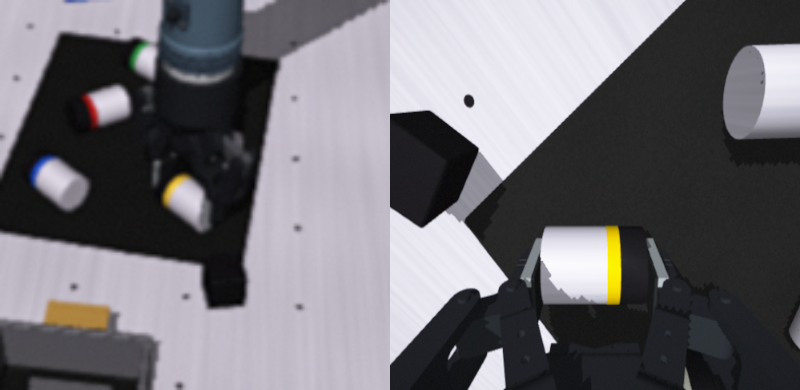

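The picture shows yellow held squarely across its ends. I'll lift it and carry it to the case.

Request:
{"method": "servo_tool", "body": {"targets": "0 0 0 0 0 -.6 -.2; 0 0 0 .4 -.2 -1 -.2; 0 0 0 .94 -.48 -1 -.2; 0 0 0 .94 -.48 -1 -.2"}}

```text
time_s: 7.22
position: [0.4933, 0.004, 0.1819]
tcp_rot: [-0.001, 0.914, 0.406, 0.003]
ft_force: [-0.1, -0.5, -2.2]
grip_width: 0.67
finger_force: 54.6
```

Request:
{"method": "servo_tool", "body": {"targets": "0 0 0 .47 -.24 -.2 -.2; 0 0 0 .94 -.48 -.2 -.2; 0 0 0 .94 -.48 -.2 -.2"}}

```text
time_s: 7.6
position: [0.5204, 0.1046, 0.2009]
tcp_rot: [-0.001, 0.914, 0.405, 0.002]
ft_force: [0.4, -0.0, -1.1]
grip_width: 0.669
finger_force: 54.6
```

Request:
{"method": "servo_tool", "body": {"targets": "0 0 -.1 .25 -.13 0 -.2; 0 0 -.2 .5 -.26 0 -.2; 0 0 -.3 .5 -.26 0 -.2; 0 0 -.4 .5 -.26 0 -.2; 0 0 -.465 .5 -.26 0 -.2; 0 0 -.465 .5 -.26 0 -.2; 0 0 -.465 .5 -.26 0 -.2"}}

```text
time_s: 8.48
position: [0.5347, 0.1522, 0.1996]
tcp_rot: [0.0, 0.713, 0.701, -0.001]
ft_force: [-1.0, -0.6, -0.6]
grip_width: 0.674
finger_force: 54.6
```

```bash
python3 -c "
from fit import *
s=sense();print(s['finger_force'],s['grip_width'],np.round(s['q'],2))
place(.038,.09,tilt=.35);place(.038,.026,tilt=.35)"
```

```text
54.58624005317688 0.6735689594331776 [ 0.13  0.39 -0.57  1.89  0.26  0.94 -0.58]
place [-0.001 -0.222 -0.003  0.673  0.159  0.55 ] from [0.535 0.152 0.2  ] to [0.552 0.219 0.144] tool z [-0.   -0.34 -0.94]
place [-1.00e-03 -2.22e-01 -3.00e-03  6.74e-01  1.59e-01  1.19e+00] from [0.535 0.152 0.2  ] to [0.552 0.219 0.08 ] tool z [-0.   -0.34 -0.94]
```

```bash
sed -i "s/Rn.from_euler('y',-tilt)/Rn.from_euler('y',tilt)/; s/off=.058)/off=.060)/" fit.py; python3 -c "
from fit import *
place(.038,.09,tilt=.25);place(.038,.029,tilt=.25)"
```

```text
place [-0.     0.16  -0.003  0.326  0.16   0.514] from [0.535 0.152 0.2  ] to [0.551 0.184 0.148] tool z [ 0.    0.25 -0.97]
place [-0.     0.16  -0.003  0.327  0.161  1.124] from [0.535 0.152 0.2  ] to [0.551 0.184 0.087] tool z [ 0.    0.25 -0.97]
```

Request:
{"method": "servo_tool", "body": {"targets": "0 .08 0 .2 .1 .2 -.2; 0 .16 0 .33 .16 .51 -.2; 0 .16 0 .33 .16 .51 -.2; 0 .16 0 .33 .16 .51 -.2"}}

```text
time_s: 8.98
position: [0.5516, 0.1861, 0.1494]
tcp_rot: [-0.087, 0.707, 0.696, 0.089]
ft_force: [-0.1, 0.3, -0.8]
grip_width: 0.672
finger_force: 35.7
```

Request:
{"method": "servo_tool", "body": {"targets": "0 0 0 -.07 0 .3 -.2; 0 0 0 -.11 0 .45 -.2; 0 0 0 -.15 0 .59 -.2; 0 0 0 -.15 0 .59 -.2"}}

```text
time_s: 9.48
position: [0.5505, 0.1864, 0.0872]
tcp_rot: [-0.089, 0.707, 0.696, 0.088]
ft_force: [-0.4, -1.1, -1.2]
grip_width: 0.667
finger_force: 60.6
```

Request:
{"method": "servo_tool", "body": {"targets": "0 0 0 -.008 0 .03 -.2; 0 0 0 -.008 0 .03 -.2"}}

```text
time_s: 9.72
position: [0.5518, 0.1865, 0.0853]
tcp_rot: [-0.088, 0.707, 0.696, 0.09]
ft_force: [0.8, -0.0, -1.1]
grip_width: 0.667
finger_force: 60.6
```

```bash
python3 - <<'E'
from fit import *
s=sense();print(s['ft_force'],s['grip_width'])
place(.038,.024,tilt=.25)
im2=viewer.get_image("wrist");im=viewer.get_image("side")
cv2.imwrite("pics/s3.png",np.hstack([cv2.resize(im[220:350,180:310,::-1],(390,390)),cv2.resize(im2[:,:,::-1],(410,390))]))
E
```

```text
[ 0.81070085 -0.00765664 -1.05816763] 0.6670608752378496
place [ 0.001 -0.001 -0.001 -0.028 -0.004  0.026] from [0.552 0.186 0.085] to [0.551 0.184 0.082] tool z [ 0.    0.25 -0.97]
```

View pics/s3.png

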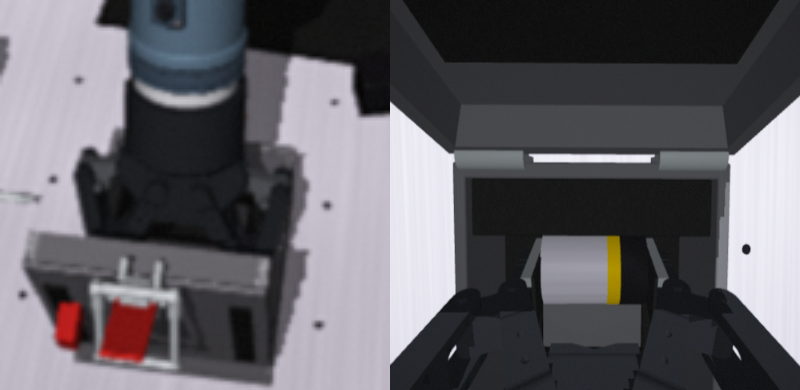

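Yellow sits centred above the rear groove, which shows just in front of it. I'll lower it to contact and release.

Request:
{"method": "servo_tool", "body": {"targets": "0 0 0 -.03 0 .025 -.2; 0 0 0 -.03 0 .025 -.2"}}

```text
time_s: 10.07
position: [0.5522, 0.1858, 0.0838]
tcp_rot: [-0.088, 0.706, 0.697, 0.091]
ft_force: [-3.5, 0.3, 6.9]
grip_width: 0.663
finger_force: 60.3
```

Request:
{"method": "servo_tool", "body": {"targets": "0 0 0 -.005 0 .02 -.2; 0 0 0 -.005 0 .02 -.2"}}

```text
time_s: 10.32
position: [0.5524, 0.1859, 0.0834]
tcp_rot: [-0.087, 0.706, 0.697, 0.091]
ft_force: [-9.1, -3.6, 18.1]
grip_width: 0.669
finger_force: 60.5
```

Request:
{"method": "servo_tool", "body": {"targets": "0 0 0 0 0 0 .6; 0 0 0 0 0 0 .6; 0 0 0 0 0 0 .6; 0 0 0 0 0 0 .6"}}

```text
time_s: 10.82
position: [0.5512, 0.1866, 0.0824]
tcp_rot: [-0.088, 0.706, 0.697, 0.09]
ft_force: [-6.3, -0.7, 12.3]
grip_width: 0.8
finger_force: 6.2
```

Request:
{"method": "servo_tool", "body": {"targets": "0 0 0 .025 0 -.1 .6; 0 0 0 .05 0 -.2 .6; 0 0 0 .13 0 -.5 .6; 0 0 0 .24 0 -.92 .6; 0 0 0 .24 0 -.92 .6"}}

```text
time_s: 11.45
position: [0.5546, 0.1852, 0.1793]
tcp_rot: [-0.085, 0.707, 0.696, 0.093]
ft_force: [0.4, -0.2, 0.2]
grip_width: 0.798
finger_force: 0.0
```

Request:
{"method": "servo_tool", "body": {"targets": "0 -.08 0 -.5 .07 -.25 1; 0 -.16 0 -.8 .14 -.4 1; 0 -.16 0 -.8 .14 -.4 1; 0 -.16 0 -.8 .14 -.4 1"}}

```text
time_s: 11.95
position: [0.5633, 0.0977, 0.1929]
tcp_rot: [-0.001, 0.712, 0.702, 0.0]
ft_force: [-0.6, 0.3, 0.1]
grip_width: 1.0
finger_force: 0.0
```

```bash
cat >> fit.py <<'E'
def incase(save=None):
    p=viewer.camera_params("wrist");im=np.array(viewer.get_image("wrist"))
    if save: cv2.imwrite(save,im[:,:,::-1])
    for o in cans(p,im,xr=(.49,.61),yr=(.1,.25)):
        x,y,t=o[1]; c=CR.inv().apply(np.array([x,y,0])-CASE)
        print("in case (z .022)",o[0],c[:2].round(4),"axis dev",round((t-1.5576+np.pi/2+np.pi/2)%np.pi-np.pi/2,3),o[2])
    print(tcp()[0].round(3))
E
python3 -c "
from fit import *
incase('pics/c1.png')"
```

```text
in case (z .022) white [-0.0327 -0.0024] axis dev 0.392 0.529
in case (z .022) yellow [ 0.038  -0.0003] axis dev -0.001 0.961
[0.563 0.098 0.193]
```

Request:
{"method": "servo_tool", "body": {"targets": "0 0 0 -1 .1 0 1; 0 0 0 -1 .1 0 1"}}

```text
time_s: 12.25
position: [0.5722, -0.0051, 0.1927]
tcp_rot: [-0.001, 0.712, 0.702, -0.0]
ft_force: [-0.3, -0.1, 0.0]
grip_width: 0.999
finger_force: 0.0
```

Request:
{"method": "servo_tool", "body": {"targets": "0 0 0 -1 .1 0 1; 0 0 0 -1 .1 0 1"}}

```text
time_s: 12.5
position: [0.5805, -0.1065, 0.1927]
tcp_rot: [-0.001, 0.713, 0.701, -0.0]
ft_force: [0.9, -0.7, -0.6]
grip_width: 0.998
finger_force: 0.0
```

Request:
{"method": "servo_tool", "body": {"targets": "0 0 .11 -.18 .1 0 1; 0 0 .23 -.18 .1 0 1; 0 0 .35 -.18 .1 0 1; 0 0 .45 -.18 .1 0 1; 0 0 .45 -.18 .1 0 1; 0 0 .45 -.18 .1 0 1; 0 0 .45 -.18 .1 0 1"}}

```text
time_s: 13.38
position: [0.5907, -0.1215, 0.1933]
tcp_rot: [-0.0, 0.911, 0.413, -0.0]
ft_force: [0.5, -0.7, 0.1]
grip_width: 1.002
finger_force: 0.0
```

```bash
sed -i 's/grasp z.08:",rel(\[x,y,.080\]/grasp z.083:",rel([x,y,.083]/' fit.py; python3 -c "
from fit import *
look('blue')"
```

```text
white [ 0.4471 -0.193  -0.9228] 0.71
red [ 0.5585 -0.2341  0.5809] 0.789
blue [ 0.5939 -0.1183 -0.7266] 0.98
  grasp z.083: [-0.    -0.     0.004  0.045  0.002  1.104]
[ 0.591 -0.122  0.193]
```

Request:
{"method": "servo_tool", "body": {"targets": "0 0 0 .045 0 .5 1; 0 0 0 .045 0 .9 1; 0 0 0 .045 0 .9 1"}}

```text
time_s: 13.8
position: [0.5905, -0.1179, 0.1]
tcp_rot: [-0.003, 0.911, 0.412, -0.004]
ft_force: [-0.1, 0.1, 0.5]
grip_width: 0.997
finger_force: 0.0
```

Request:
{"method": "servo_tool", "body": {"targets": "0 0 0 0 0 .2 1; 0 0 0 0 0 .2 1; 0 0 0 0 0 .2 -.2; 0 0 0 0 0 .2 -.2; 0 0 0 0 0 .2 -.2; 0 0 0 0 0 .2 -.2; 0 0 0 0 0 .2 -.2; 0 0 0 0 0 .2 -.2"}}

```text
time_s: 14.8
position: [0.5951, -0.1185, 0.0851]
tcp_rot: [0.001, 0.911, 0.412, 0.001]
ft_force: [0.4, 0.0, 6.6]
grip_width: 0.668
finger_force: 55.3
```

Request:
{"method": "servo_tool", "body": {"targets": "0 0 0 0 0 -.6 -.2; 0 0 0 .3 -.36 -.9 -.2; 0 0 0 .6 -.72 -.9 -.2; 0 0 0 .6 -.72 -.9 -.2"}}

```text
time_s: 15.3
position: [0.5782, -0.0189, 0.1737]
tcp_rot: [-0.002, 0.909, 0.416, 0.0]
ft_force: [-1.1, 0.7, -2.1]
grip_width: 0.669
finger_force: 54.6
```

Request:
{"method": "servo_tool", "body": {"targets": "0 0 0 .6 -.72 -.25 -.2; 0 0 0 .6 -.72 -.25 -.2"}}

```text
time_s: 15.55
position: [0.564, 0.0692, 0.1984]
tcp_rot: [-0.001, 0.911, 0.413, -0.0]
ft_force: [0.4, 0.5, -0.6]
grip_width: 0.67
finger_force: 54.6
```

Request:
{"method": "servo_tool", "body": {"targets": "0 0 -.11 .3 -.36 0 -.2; 0 0 -.22 .6 -.72 0 -.2; 0 0 -.33 .6 -.72 0 -.2; 0 0 -.454 .6 -.72 0 -.2; 0 0 -.454 .6 -.72 0 -.2; 0 0 -.454 .6 -.72 0 -.2; 0 0 -.454 .6 -.72 0 -.2"}}

```text
time_s: 16.42
position: [0.5506, 0.159, 0.1984]
tcp_rot: [-0.0, 0.711, 0.703, -0.0]
ft_force: [-0.7, 0.5, -1.0]
grip_width: 0.665
finger_force: 54.6
```

```bash
python3 -c "
from fit import *
s=sense();print(s['finger_force'],s['grip_width'])
place(.0,.08);place(.0,.026)"
```

```text
54.58580553531647 0.6651391572371057
place [-0.     0.     0.002  0.023  0.004  0.584] from [0.551 0.159 0.198] to [0.551 0.161 0.14 ] tool z [ 0.  0. -1.]
place [-0.     0.     0.002  0.023  0.004  1.124] from [0.551 0.159 0.198] to [0.551 0.161 0.086] tool z [ 0.  0. -1.]
```

Request:
{"method": "servo_tool", "body": {"targets": "0 0 0 .02 0 .4 -.2; 0 0 0 .02 0 .8 -.2; 0 0 0 .02 0 .8 -.2"}}

```text
time_s: 16.8
position: [0.5478, 0.1602, 0.1154]
tcp_rot: [-0.002, 0.71, 0.704, -0.004]
ft_force: [0.2, -0.3, -1.4]
grip_width: 0.671
finger_force: 54.4
```

Request:
{"method": "servo_tool", "body": {"targets": "0 0 0 0 0 .15 -.2; 0 0 0 0 0 .28 -.2; 0 0 0 0 0 .3 -.2; 0 0 0 0 0 .315 -.2; 0 0 0 0 0 .315 -.2"}}

```text
time_s: 17.42
position: [0.551, 0.1617, 0.0876]
tcp_rot: [0.0, 0.71, 0.704, 0.0]
ft_force: [0.2, -0.1, -1.0]
grip_width: 0.672
finger_force: 54.6
```

Request:
{"method": "servo_tool", "body": {"targets": "0 0 0 0 0 0 .6; 0 0 0 0 0 0 .6; 0 0 0 0 0 0 .6; 0 0 0 0 0 0 .6; 0 0 0 0 0 -.15 .6; 0 0 0 0 0 -.5 .6; 0 0 0 0 0 -1 .6; 0 0 0 0 0 -1 .6"}}

```text
time_s: 18.42
position: [0.5541, 0.1633, 0.1931]
tcp_rot: [0.003, 0.71, 0.704, 0.005]
ft_force: [-0.1, -0.2, 0.3]
grip_width: 0.8
finger_force: 0.0
```

Request:
{"method": "servo_tool", "body": {"targets": "0 0 0 -.6 0 0 .6; 0 0 0 -.6 0 -.1 .6; 0 0 0 -.6 0 -.1 .6"}}

```text
time_s: 18.8
position: [0.5505, 0.1013, 0.1978]
tcp_rot: [0.0, 0.711, 0.703, 0.001]
ft_force: [-0.4, 0.5, 0.2]
grip_width: 0.8
finger_force: 0.0
```

```bash
python3 -c "
from fit import *
incase('pics/c2.png')
print(rel([.4497,-.195,.19],[np.cos(.52),-np.sin(.52)]))"
```

```text
in case (z .022) blue [0. 0.] axis dev 0.013 0.959
in case (z .022) yellow [0.0381 0.    ] axis dev 0.004 0.963
[0.55  0.102 0.198]
[ 0.000e+00 -1.000e-03  3.260e-01 -2.982e+00 -9.800e-01  7.100e-02]
```

Request:
{"method": "servo_tool", "body": {"targets": "0 0 0 -1 -.33 0 1; 0 0 0 -1 -.33 0 1"}}

```text
time_s: 19.1
position: [0.5153, 0.0018, 0.1966]
tcp_rot: [-0.0, 0.709, 0.705, -0.0]
ft_force: [-0.5, 0.2, -0.4]
grip_width: 1.004
finger_force: 0.0
```

Request:
{"method": "servo_tool", "body": {"targets": "0 0 0 -1 -.33 0 1; 0 0 0 -1 -.33 0 1"}}

```text
time_s: 19.35
position: [0.4814, -0.0989, 0.1967]
tcp_rot: [-0.0, 0.71, 0.704, -0.0]
ft_force: [0.6, -0.3, -0.6]
grip_width: 1.0
finger_force: 0.0
```

Request:
{"method": "servo_tool", "body": {"targets": "0 0 .11 -.98 -.33 .07 1; 0 0 .22 -.98 -.33 .07 1; 0 0 .326 -.98 -.33 .07 1; 0 0 .326 -.98 -.33 .07 1; 0 0 .326 -.98 -.33 .07 1; 0 0 .326 -.98 -.33 .07 1"}}

```text
time_s: 20.1
position: [0.4491, -0.1943, 0.1901]
tcp_rot: [-0.0, 0.864, 0.503, 0.0]
ft_force: [0.3, -0.3, 1.4]
grip_width: 1.0
finger_force: 0.0
```

```bash
python3 -c "
from fit import *
look('white')"
```

```text
white [ 0.4492 -0.195  -0.5184] 0.988
  grasp z.083: [-0.000e+00 -0.000e+00  1.000e-03 -3.000e-03  4.000e-03  1.071e+00]
red [ 0.5649 -0.2298  0.5826] 0.985
white [ 0.6503 -0.1729  0.962 ] 0.404
  grasp z.083: [ 0.    -0.    -0.942  1.184  1.642  1.071]
[ 0.449 -0.195  0.19 ]
```

Request:
{"method": "servo_tool", "body": {"targets": "0 0 0 0 0 .5 1; 0 0 0 0 0 .9 1; 0 0 0 0 0 .9 1"}}

```text
time_s: 20.52
position: [0.4459, -0.1942, 0.0973]
tcp_rot: [-0.003, 0.865, 0.502, -0.002]
ft_force: [-0.8, 1.5, -0.6]
grip_width: 1.005
finger_force: 0.0
```

Request:
{"method": "servo_tool", "body": {"targets": "0 0 0 0 0 .17 1; 0 0 0 0 0 .17 1; 0 0 0 0 0 .17 -.2; 0 0 0 0 0 .17 -.2; 0 0 0 0 0 .17 -.2; 0 0 0 0 0 .17 -.2; 0 0 0 0 0 .17 -.2; 0 0 0 0 0 .17 -.2"}}

```text
time_s: 21.52
position: [0.4497, -0.1961, 0.0843]
tcp_rot: [0.001, 0.865, 0.501, 0.001]
ft_force: [-0.2, -0.7, 6.5]
grip_width: 0.668
finger_force: 54.2
```

Request:
{"method": "servo_tool", "body": {"targets": "0 0 0 0 0 -.6 -.2; 0 0 0 .4 -.09 -.9 -.2; 0 0 0 .82 -.174 -.9 -.2; 0 0 0 .82 -.174 -.9 -.2"}}

```text
time_s: 22.02
position: [0.4754, -0.1114, 0.1738]
tcp_rot: [-0.0, 0.863, 0.504, 0.001]
ft_force: [-0.1, -0.9, -0.5]
grip_width: 0.664
finger_force: 54.3
```

Request:
{"method": "servo_tool", "body": {"targets": "0 0 0 .82 -.174 -.25 -.2; 0 0 0 .82 -.174 -.25 -.2"}}

```text
time_s: 22.28
position: [0.5006, -0.0334, 0.1987]
tcp_rot: [-0.0, 0.865, 0.502, 0.001]
ft_force: [0.6, 0.3, -0.5]
grip_width: 0.667
finger_force: 54.2
```

Request:
{"method": "servo_tool", "body": {"targets": "0 0 0 .82 -.174 0 -.2; 0 0 0 .82 -.174 0 -.2"}}

```text
time_s: 22.52
position: [0.5259, 0.0475, 0.1981]
tcp_rot: [-0.001, 0.864, 0.503, 0.001]
ft_force: [-0.4, -0.3, -1.4]
grip_width: 0.671
finger_force: 54.2
```

Request:
{"method": "servo_tool", "body": {"targets": "0 0 -.11 .4 -.09 0 -.2; 0 0 -.22 .8 -.174 0 -.2; 0 0 -.322 .8 -.174 0 -.2; 0 0 -.322 .8 -.174 0 -.2; 0 0 -.322 .8 -.174 0 -.2; 0 0 -.322 .8 -.174 0 -.2"}}

```text
time_s: 23.28
position: [0.5502, 0.1205, 0.1978]
tcp_rot: [0.0, 0.713, 0.701, -0.0]
ft_force: [-0.8, -0.2, -1.2]
grip_width: 0.667
finger_force: 54.1
```

```bash
python3 -c "
from fit import *
s=sense();print(s['finger_force'],s['grip_width'])
place(-.038,.0245,off=.063)"
```

```text
54.148303270339966 0.666562495083974
place [-0.000e+00  1.000e-03 -3.000e-03  2.900e-02  3.000e-03  1.103e+00] from [0.55  0.12  0.198] to [0.55  0.123 0.088] tool z [ 0.  0. -1.]
```

Request:
{"method": "servo_tool", "body": {"targets": "0 0 0 .03 0 .4 -.2; 0 0 0 .03 0 .8 -.2; 0 0 0 .03 0 .8 -.2"}}

```text
time_s: 23.65
position: [0.5475, 0.1232, 0.1149]
tcp_rot: [-0.002, 0.713, 0.701, -0.004]
ft_force: [0.1, -1.1, -1.2]
grip_width: 0.667
finger_force: 54.1
```

Request:
{"method": "servo_tool", "body": {"targets": "0 0 0 0 0 .15 -.2; 0 0 0 0 0 .27 -.2; 0 0 0 0 0 .29 -.2; 0 0 0 0 0 .305 -.2; 0 0 0 0 0 .305 -.2"}}

```text
time_s: 24.28
position: [0.5507, 0.1249, 0.088]
tcp_rot: [0.0, 0.712, 0.702, 0.0]
ft_force: [0.1, 0.4, -1.2]
grip_width: 0.672
finger_force: 54.1
```

Request:
{"method": "servo_tool", "body": {"targets": "0 0 0 0 0 0 .6; 0 0 0 0 0 0 .6; 0 0 0 0 0 0 .6; 0 0 0 0 0 0 .6; 0 0 0 0 0 -.15 .6; 0 0 0 0 0 -.5 .6; 0 0 0 0 0 -1 .6; 0 0 0 0 0 -1 .6"}}

```text
time_s: 25.28
position: [0.5539, 0.1264, 0.1934]
tcp_rot: [0.003, 0.712, 0.702, 0.005]
ft_force: [0.5, 1.0, 0.1]
grip_width: 0.802
finger_force: 0.0
```

Request:
{"method": "servo_tool", "body": {"targets": "0 0 0 -.2 0 -.1 .6; 0 0 0 -.2 0 -.1 .6; 0 0 0 -.2 0 -.1 .6"}}

```text
time_s: 25.65
position: [0.5497, 0.1052, 0.1972]
tcp_rot: [-0.0, 0.712, 0.702, -0.0]
ft_force: [-0.1, -0.4, -0.1]
grip_width: 0.804
finger_force: 0.0
```

```bash
python3 -c "
from fit import *
incase('pics/c3.png')
print(rel([.5647,-.2298,.19],[np.cos(.585),np.sin(.585)]))"
```

```text
in case (z .022) blue [-0.0004  0.0001] axis dev 0.0 0.953
in case (z .022) yellow [0.0381 0.    ] axis dev 0.005 0.959
[0.55  0.106 0.197]
[-1.000e-03 -1.000e-03 -3.810e-01 -3.351e+00  1.990e-01  6.800e-02]
```

Request:
{"method": "servo_tool", "body": {"targets": "0 0 0 -.84 .05 0 1; 0 0 0 -.84 .05 0 1"}}

```text
time_s: 25.95
position: [0.5537, 0.0173, 0.1966]
tcp_rot: [0.0, 0.713, 0.701, -0.001]
ft_force: [0.0, 0.4, -0.5]
grip_width: 1.001
finger_force: 0.0
```

Request:
{"method": "servo_tool", "body": {"targets": "0 0 0 -.84 .05 0 1; 0 0 0 -.84 .05 0 1"}}

```text
time_s: 26.2
position: [0.5573, -0.0676, 0.1967]
tcp_rot: [0.0, 0.714, 0.7, -0.001]
ft_force: [-0.1, -0.3, -0.4]
grip_width: 0.999
finger_force: 0.0
```

Request:
{"method": "servo_tool", "body": {"targets": "0 0 0 -.84 .05 0 1; 0 0 0 -.84 .05 0 1"}}

```text
time_s: 26.45
position: [0.5609, -0.1519, 0.1967]
tcp_rot: [0.0, 0.714, 0.7, -0.001]
ft_force: [-0.0, 0.4, -0.8]
grip_width: 1.005
finger_force: 0.0
```

Request:
{"method": "servo_tool", "body": {"targets": "0 0 -.11 -.83 .05 .07 1; 0 0 -.22 -.83 .05 .07 1; 0 0 -.33 -.83 .05 .07 1; 0 0 -.381 -.83 .05 .07 1; 0 0 -.381 -.83 .05 .07 1; 0 0 -.381 -.83 .05 .07 1"}}

```text
time_s: 27.2
position: [0.5652, -0.2297, 0.1902]
tcp_rot: [-0.0, 0.474, 0.881, 0.0]
ft_force: [-0.5, 0.3, -0.7]
grip_width: 1.003
finger_force: 0.0
```

```bash
python3 -c "
from fit import *
look('red')"
```

```text
red [ 0.5645 -0.2294  0.5842] 0.987
  grasp z.083: [-0.000e+00 -0.000e+00 -1.000e-03  7.000e-03 -3.000e-03  1.073e+00]
white [ 0.3782 -0.2289 -1.7722] 0.457
[ 0.565 -0.23   0.19 ]
```

View pics/c3.png

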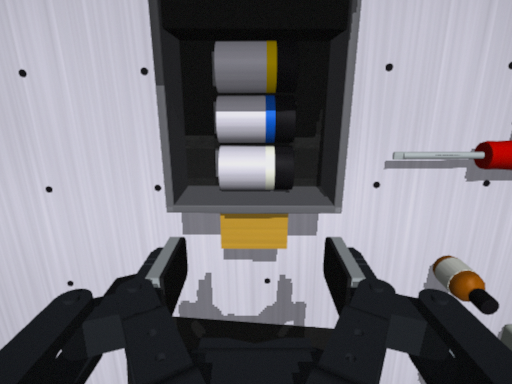

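The picture shows yellow, blue and white each lying square in its groove. Red is next, for the upper front gap.

Request:
{"method": "servo_tool", "body": {"targets": "0 0 0 0 0 .5 1; 0 0 0 0 0 .9 1; 0 0 0 0 0 .9 1"}}

```text
time_s: 27.62
position: [0.562, -0.2294, 0.097]
tcp_rot: [-0.004, 0.474, 0.881, -0.001]
ft_force: [-0.4, -0.5, 0.4]
grip_width: 1.002
finger_force: 0.0
```

Request:
{"method": "servo_tool", "body": {"targets": "0 0 0 0 0 .17 1; 0 0 0 0 0 .17 1; 0 0 0 0 0 .17 -.2; 0 0 0 0 0 .17 -.2; 0 0 0 0 0 .17 -.2; 0 0 0 0 0 .17 -.2; 0 0 0 0 0 .17 -.2; 0 0 0 0 0 .17 -.2"}}

```text
time_s: 28.62
position: [0.5664, -0.2308, 0.0851]
tcp_rot: [0.001, 0.474, 0.881, 0.0]
ft_force: [0.2, 0.6, 5.8]
grip_width: 0.67
finger_force: 55.0
```

Request:
{"method": "servo_tool", "body": {"targets": "0 0 0 0 0 -.6 -.2; 0 0 0 .4 .24 -.9 -.2; 0 0 0 .79 .48 -.9 -.2; 0 0 0 .79 .48 -.9 -.2"}}

```text
time_s: 29.12
position: [0.5614, -0.1316, 0.174]
tcp_rot: [-0.001, 0.47, 0.883, 0.001]
ft_force: [0.4, -0.3, -1.7]
grip_width: 0.673
finger_force: 54.4
```

Request:
{"method": "servo_tool", "body": {"targets": "0 0 0 .79 .48 -.25 -.2; 0 0 0 .79 .48 -.25 -.2"}}

```text
time_s: 29.38
position: [0.5576, -0.0433, 0.1986]
tcp_rot: [-0.001, 0.473, 0.881, 0.0]
ft_force: [-0.5, -0.4, -0.8]
grip_width: 0.667
finger_force: 54.3
```

Request:
{"method": "servo_tool", "body": {"targets": "0 0 0 .79 .48 0 -.2; 0 0 0 .79 .48 0 -.2"}}

```text
time_s: 29.62
position: [0.5537, 0.0502, 0.1984]
tcp_rot: [-0.001, 0.472, 0.882, 0.0]
ft_force: [-0.2, 0.3, -0.6]
grip_width: 0.666
finger_force: 54.3
```

Request:
{"method": "servo_tool", "body": {"targets": "0 0 .11 .4 .24 0 -.2; 0 0 .22 .8 .48 0 -.2; 0 0 .33 .8 .48 0 -.2; 0 0 .38 .8 .48 0 -.2; 0 0 .38 .8 .48 0 -.2; 0 0 .38 .8 .48 0 -.2"}}

```text
time_s: 30.38
position: [0.5506, 0.139, 0.1981]
tcp_rot: [-0.0, 0.712, 0.702, -0.001]
ft_force: [-0.3, -0.2, -0.8]
grip_width: 0.666
finger_force: 54.3
```

```bash
python3 -c "
from fit import *
s=sense();print(s['finger_force'],s['grip_width'])
place(-.019,.0546,off=.063)"
```

```text
54.26194131374359 0.6658381328246845
place [-0.001  0.    -0.     0.033  0.002  0.805] from [0.551 0.139 0.198] to [0.551 0.142 0.118] tool z [ 0.  0. -1.]
```

Request:
{"method": "servo_tool", "body": {"targets": "0 0 0 .03 0 .4 -.2; 0 0 0 .03 0 .7 -.2; 0 0 0 .03 0 .77 -.2; 0 0 0 .03 0 .79 -.2; 0 0 0 .03 0 .8 -.2; 0 0 0 .03 0 .8 -.2"}}

```text
time_s: 31.12
position: [0.5516, 0.1431, 0.1198]
tcp_rot: [0.001, 0.712, 0.702, 0.001]
ft_force: [0.3, 0.0, -0.6]
grip_width: 0.67
finger_force: 54.3
```

Request:
{"method": "servo_tool", "body": {"targets": "0 0 0 0 0 0 .6; 0 0 0 0 0 0 .6; 0 0 0 0 0 0 .6; 0 0 0 0 0 0 .6; 0 0 0 0 0 -.15 .6; 0 0 0 0 0 -.5 .6; 0 0 0 0 0 -.8 .6; 0 0 0 0 0 -.8 .6"}}

```text
time_s: 32.12
position: [0.5529, 0.1439, 0.2026]
tcp_rot: [0.002, 0.712, 0.702, 0.003]
ft_force: [0.3, -0.1, -1.1]
grip_width: 0.798
finger_force: 0.0
```

Request:
{"method": "servo_tool", "body": {"targets": "0 0 0 -.4 0 0 .6; 0 0 0 -.4 0 0 .6; 0 0 0 -.4 0 0 .6"}}

```text
time_s: 32.5
position: [0.5497, 0.1029, 0.1981]
tcp_rot: [-0.0, 0.712, 0.702, -0.0]
ft_force: [-1.4, 0.9, -0.6]
grip_width: 0.8
finger_force: 0.0
```

```bash
python3 -c "
from fit import *
incase('pics/c4.png')
print(rel([.5156,-.3182,.19],[np.cos(.63),-np.sin(.63)]))"
```

```text
in case (z .022) yellow [ 0.0384 -0.0004] axis dev -0.003 0.96
[0.55  0.104 0.198]
[-1.000e-03 -0.000e+00  3.930e-01 -4.223e+00 -2.880e-01  8.000e-02]
```

Request:
{"method": "servo_tool", "body": {"targets": "0 0 0 -1 -.07 0 1; 0 0 0 -1 -.07 0 1"}}

```text
time_s: 32.8
position: [0.5416, 0.002, 0.1983]
tcp_rot: [-0.0, 0.711, 0.703, -0.0]
ft_force: [0.8, -0.8, -0.2]
grip_width: 0.999
finger_force: 0.0
```

Request:
{"method": "servo_tool", "body": {"targets": "0 0 0 -1 -.07 0 1; 0 0 0 -1 -.07 0 1"}}

```text
time_s: 33.05
position: [0.5332, -0.0991, 0.1984]
tcp_rot: [0.0, 0.712, 0.702, -0.0]
ft_force: [0.7, 0.1, 0.3]
grip_width: 1.002
finger_force: 0.0
```

Request:
{"method": "servo_tool", "body": {"targets": "0 0 0 -1 -.07 0 1; 0 0 0 -1 -.07 0 1"}}

```text
time_s: 33.3
position: [0.5249, -0.1992, 0.1985]
tcp_rot: [0.0, 0.712, 0.702, -0.0]
ft_force: [-0.1, 0.2, 0.3]
grip_width: 0.998
finger_force: 0.0
```

Request:
{"method": "servo_tool", "body": {"targets": "0 0 .05 -.8 -.07 .05 1; 0 0 .11 -.8 -.07 .05 1; 0 0 .11 -.8 -.07 .05 1"}}

```text
time_s: 33.67
position: [0.5169, -0.2779, 0.1931]
tcp_rot: [-0.0, 0.77, 0.638, -0.0]
ft_force: [0.0, 0.6, 0.2]
grip_width: 1.002
finger_force: 0.0
```

```bash
python3 -c "
from fit import *
look('green')"
```

```text
green [ 0.5155 -0.3179 -0.6306] 0.99
  grasp z.083: [-0.000e+00 -1.000e-03  2.840e-01 -4.220e-01  5.700e-02  1.102e+00]
[ 0.518 -0.275  0.193]
```

View pics/c4.png

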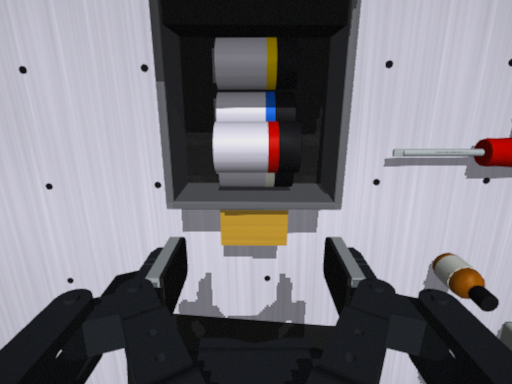

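Red rests in the gap between blue and white. Now green.

Request:
{"method": "servo_tool", "body": {"targets": "0 0 .11 -.42 .06 .2 1; 0 0 .22 -.42 .06 .4 1; 0 0 .284 -.42 .06 .5 1; 0 0 .284 -.42 .06 .8 1; 0 0 .284 -.42 .06 .8 1"}}

```text
time_s: 34.35
position: [0.5146, -0.3146, 0.1112]
tcp_rot: [-0.003, 0.891, 0.455, -0.001]
ft_force: [-0.3, 0.0, -0.1]
grip_width: 0.998
finger_force: 0.0
```

Request:
{"method": "servo_tool", "body": {"targets": "0 0 0 0 0 .3 1; 0 0 0 0 0 .3 1; 0 0 0 0 0 .3 -.2; 0 0 0 0 0 .3 -.2; 0 0 0 0 0 .3 -.2; 0 0 0 0 0 .3 -.2; 0 0 0 0 0 .3 -.2; 0 0 0 0 0 .3 -.2"}}

```text
time_s: 35.35
position: [0.5167, -0.3195, 0.0856]
tcp_rot: [0.001, 0.892, 0.452, 0.001]
ft_force: [-0.3, 0.4, 6.5]
grip_width: 0.671
finger_force: 55.4
```

Request:
{"method": "servo_tool", "body": {"targets": "0 0 0 0 0 -.6 -.2; 0 0 0 .5 -.3 -.9 -.2; 0 0 0 .96 -.59 -.9 -.2; 0 0 0 .96 -.59 -.9 -.2"}}

```text
time_s: 35.85
position: [0.5253, -0.1992, 0.1742]
tcp_rot: [-0.001, 0.889, 0.457, 0.001]
ft_force: [-0.4, -0.4, -0.1]
grip_width: 0.667
finger_force: 54.7
```

Request:
{"method": "servo_tool", "body": {"targets": "0 0 0 .5 -.3 -.25 -.2; 0 0 0 .96 -.59 -.25 -.2; 0 0 0 .96 -.59 -.25 -.2"}}

```text
time_s: 36.22
position: [0.5337, -0.0882, 0.1988]
tcp_rot: [-0.001, 0.89, 0.457, 0.001]
ft_force: [0.3, -0.1, -1.4]
grip_width: 0.67
finger_force: 54.7
```

Request:
{"method": "servo_tool", "body": {"targets": "0 0 0 .5 -.3 0 -.2; 0 0 0 .96 -.59 0 -.2; 0 0 0 .96 -.59 0 -.2"}}

```text
time_s: 36.6
position: [0.5423, 0.0233, 0.1985]
tcp_rot: [-0.001, 0.89, 0.456, 0.001]
ft_force: [0.3, -0.0, -1.0]
grip_width: 0.669
finger_force: 54.7
```

Request:
{"method": "servo_tool", "body": {"targets": "0 0 -.11 .4 -.25 0 -.2; 0 0 -.22 .8 -.5 0 -.2; 0 0 -.33 .96 -.59 0 -.2; 0 0 -.393 .96 -.59 0 -.2; 0 0 -.393 .96 -.59 0 -.2; 0 0 -.393 .96 -.59 0 -.2"}}

```text
time_s: 37.35
position: [0.5519, 0.128, 0.198]
tcp_rot: [0.0, 0.714, 0.7, -0.001]
ft_force: [0.4, -0.3, -1.1]
grip_width: 0.668
finger_force: 54.6
```

```bash
python3 -c "
from fit import *
s=sense();print(s['finger_force'],s['grip_width'])
place(.019,.1,off=.063,tilt=.2);place(.019,.0546,off=.063,tilt=.2)"
```

```text
54.636871218681335 0.6683059348121781
place [-0.     0.128 -0.004  0.398 -0.016  0.362] from [0.552 0.128 0.198] to [0.551 0.168 0.162] tool z [ 0.    0.2  -0.98]
place [-0.     0.128 -0.004  0.398 -0.015  0.816] from [0.552 0.128 0.198] to [0.551 0.168 0.116] tool z [ 0.    0.2  -0.98]
```

Request:
{"method": "servo_tool", "body": {"targets": "0 .07 0 .2 0 .1 -.2; 0 .128 0 .4 -.015 .36 -.2; 0 .128 -.004 .4 -.015 .36 -.2; 0 .128 -.004 .4 -.015 .36 -.2; 0 .128 -.004 .4 -.015 .6 -.2; 0 .128 -.004 .4 -.015 .72 -.2; 0 .128 -.004 .4 -.015 .78 -.2; 0 .128 -.004 .4 -.015 .8 -.2; 0 .128 -.004 .4 -.015 .81 -.2"}}

```text
time_s: 38.48
position: [0.5513, 0.1704, 0.1182]
tcp_rot: [-0.07, 0.707, 0.701, 0.072]
ft_force: [-2.5, -1.6, 4.6]
grip_width: 0.665
finger_force: 55.2
```

```bash
python3 -c "
from fit import *
print(sense()['ft_force'])
place(.019,.0546,off=.063,tilt=.2)"
```

```text
[-2.48158117 -1.57192895  4.64109773]
place [ 0.    -0.001  0.003 -0.029 -0.002  0.013] from [0.551 0.17  0.118] to [0.551 0.168 0.116] tool z [ 0.    0.2  -0.98]
```

Request:
{"method": "servo_tool", "body": {"targets": "0 0 0 0 0 0 .6; 0 0 0 0 0 0 .6; 0 0 0 0 0 0 .6; 0 0 0 0 0 0 .6; 0 0 0 .03 0 -.15 .6; 0 0 0 .1 0 -.5 .6; 0 0 0 .2 0 -.98 .6; 0 0 0 .2 0 -.98 .6"}}

```text
time_s: 39.48
position: [0.554, 0.1719, 0.2236]
tcp_rot: [-0.067, 0.706, 0.701, 0.076]
ft_force: [-0.1, 0.8, -0.2]
grip_width: 0.802
finger_force: 0.0
```

Request:
{"method": "servo_tool", "body": {"targets": "0 -.06 0 -.4 0 -.1 .6; 0 -.128 0 -.8 0 -.16 .6; 0 -.128 0 -.8 0 -.16 .6; 0 -.128 0 -.8 0 -.16 .6"}}

```text
time_s: 39.98
position: [0.5498, 0.0895, 0.2173]
tcp_rot: [-0.0, 0.71, 0.704, 0.001]
ft_force: [-0.3, -0.0, -0.1]
grip_width: 0.804
finger_force: 0.0
```

```bash
python3 - <<'E'
from fit import *
print(tcp()[0].round(3))
W=viewer.camera_params("wrist");w=viewer.get_image("wrist")[:,:,::-1]; pr=proj(W,[CASE+CR.apply(v) for v in((.019,.029,.0726),(.019,-.029,.0726),(-.019,.029,.0726),(-.019,-.029,.0726))]);print(pr.round().tolist())
s=viewer.get_image("side")[:,:,::-1];np.savez("w5.npz",k=W["camera_matrix"],r=W["rvec"],t=W["tvec"])
cv2.imwrite("pics/c5.png",np.hstack([cv2.resize(w[:,60:440],(396,400)),cv2.resize(s[245:355,180:290],(400,400),interpolation=cv2.INTER_CUBIC)]))
cv2.imwrite("pics/side5_raw.png",s)
E
```

```text
[0.55  0.089 0.217]
[[211.0, 69.0], [299.0, 70.0], [213.0, 128.0], [297.0, 128.0]]
```

View pics/c5.png

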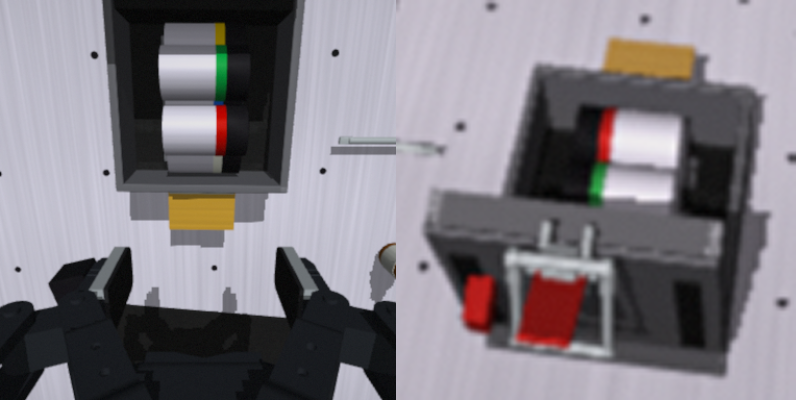

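All five canisters are packed, and the side view shows the lid leaning back with the latch loop folded over the red lever. Next I'll close the gripper, go up over the lid and push it shut from behind at case y +57, clear of the latch.

Request:
{"method": "servo_tool", "body": {"targets": "0 0 0 0 -.3 -.5 -1; 0 0 0 0 -.57 -1 -1; 0 0 0 0 -.57 -1 -1; 0 0 0 0 -.57 -1 -1"}}

```text
time_s: 40.58
position: [0.4929, 0.0895, 0.3171]
tcp_rot: [0.0, 0.71, 0.704, 0.0]
ft_force: [0.1, 0.2, -0.5]
grip_width: 0.004
finger_force: 0.0
```

Request:
{"method": "servo_tool", "body": {"targets": "0 0 0 .5 0 0 -1; 0 0 0 .95 0 0 -1"}}

```text
time_s: 40.83
position: [0.4937, 0.1845, 0.3152]
tcp_rot: [-0.001, 0.711, 0.703, -0.001]
ft_force: [-0.3, 0.1, 0.3]
grip_width: 0.002
finger_force: 0.0
```

Request:
{"method": "servo_tool", "body": {"targets": "0 0 0 .5 0 0 -1; 0 0 0 .95 0 0 -1"}}

```text
time_s: 41.08
position: [0.4942, 0.2805, 0.3149]
tcp_rot: [-0.001, 0.71, 0.704, -0.001]
ft_force: [-0.0, -0.9, -0.1]
grip_width: 0.003
finger_force: 0.0
```

Request:
{"method": "servo_tool", "body": {"targets": "0 0 0 .5 0 0 -1; 0 0 0 .95 0 0 -1; 0 0 0 .95 0 0 -1; 0 0 0 .95 0 0 -1"}}

```text
time_s: 41.58
position: [0.4954, 0.3734, 0.315]
tcp_rot: [-0.0, 0.71, 0.704, -0.002]
ft_force: [0.5, -0.1, -0.3]
grip_width: 0.0
finger_force: 0.0
```

```bash
cat >> fit.py <<'E'
def inc():
    p,R=tcp(); print("TCP in case mm",(CR.inv().apply(p-CASE)*1e3).round(1),"tool z",(CR.inv()*R).apply([0,0,1]).round(3),"tool y",(CR.inv()*R).apply([0,1,0]).round(3),"F case",CR.inv().apply(sense()['ft_force']).round(1),"t",sense()['time_s'],"grip",round(sense()['grip_width'],3))
E
python3 - <<'E'
from fit import *
inc()
w=viewer.get_image("wrist");s=viewer.get_image("side")
cv2.imwrite("pics/l1.png",np.hstack([cv2.resize(w[:,:,::-1],(400,300)),cv2.resize(s[160:340,120:360,::-1],(400,300),interpolation=cv2.INTER_CUBIC)]))
E
```

```text
TCP in case mm [211.3  58.4 315. ] tool z [-0.002  0.003 -1.   ] tool y [ 0.005 -1.    -0.003] F case [-0.1 -0.5 -0.3] t 41.575 grip 0.0
```

View pics/l1.png

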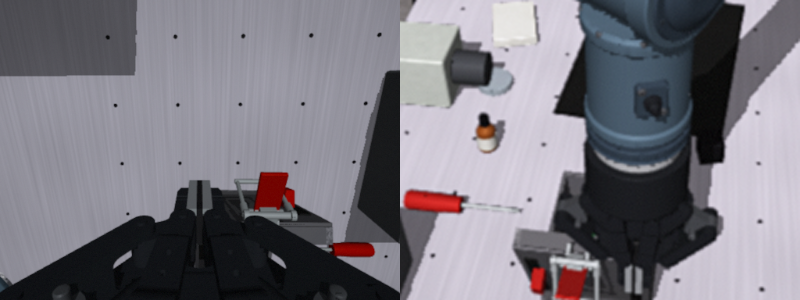

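The view shows closed fingers behind the lid, with the red lever close to the spread knuckles. I'll turn the tool 90 degrees so the knuckles spread along the case x instead.

Request:
{"method": "servo_tool", "body": {"targets": "0 0 -.11 0 .06 0 -1; 0 0 -.22 0 .06 0 -1; 0 0 -.34 0 .06 0 -1; 0 0 -.45 0 .06 0 -1; 0 0 -.56 0 .06 0 -1; 0 0 -.67 0 .06 0 -1; 0 0 -.78 0 .06 0 -1; 0 0 -.9 0 .06 0 -1; 0 0 -1 0 .06 0 -1; 0 0 -1 0 .06 0 -1; 0 0 -1 0 .06 .3 -1; 0 0 -1 0 .06 .6 -1"}}

```text
time_s: 43.18
position: [0.5025, 0.373, 0.2569]
tcp_rot: [0.001, 0.007, 1.0, -0.0]
ft_force: [0.4, -0.5, -1.2]
grip_width: -0.003
finger_force: 0.0
```

```bash
python3 -c "
from fit import *
inc();print(np.round(sense()['q'],2))"
```

```text
TCP in case mm [211.   51.3 256.9] tool z [-0.    -0.002 -1.   ] tool y [ 1.    -0.001 -0.   ] F case [-0.5 -0.4 -1.2] t 43.175 grip -0.003
[ 0.06  0.61 -1.04  1.67  0.56  1.19  0.45]
```

Request:
{"method": "servo_tool", "body": {"targets": "0 0 0 0 -.25 0 -1; 0 0 0 0 -.4 0 -1; 0 0 0 0 -.5 0 -1; 0 0 0 0 -.6 0 -1; 0 0 0 0 -.7 0 -1; 0 0 0 0 -.8 0 -1; 0 0 0 0 -.9 0 -1; 0 0 0 0 -1 0 -1; 0 0 0 0 -1 0 -1"}}

```text
time_s: 44.3
position: [0.5015, 0.2738, 0.2582]
tcp_rot: [0.001, 0.005, 1.0, 0.0]
ft_force: [0.7, 3.1, 2.0]
grip_width: 0.002
finger_force: 1.6
```

```bash
python3 -c "
from fit import *
inc()
s=viewer.get_image('side');cv2.imwrite('pics/l2.png',s[:,:,::-1])"
```

```text
TCP in case mm [111.8  51.  258.2] tool z [ 0.001 -0.003 -1.   ] tool y [1.    0.003 0.001] F case [ 3.1 -0.6  2. ] t 44.3 grip 0.002
```

Request:
{"method": "servo_tool", "body": {"targets": "0 0 0 0 -.14 0 -1; 0 0 0 0 -.27 0 -1; 0 0 0 0 -.39 0 -1; 0 0 0 0 -.51 .05 -1; 0 0 0 0 -.62 .1 -1; 0 0 0 0 -.735 .155 -1; 0 0 0 0 -.83 .22 -1; 0 0 0 0 -.92 .29 -1; 0 0 0 0 -.99 .35 -1; 0 0 0 0 -.99 .35 -1"}}

```text
time_s: 45.6
position: [0.4993, 0.1734, 0.2209]
tcp_rot: [-0.001, 0.005, 1.0, -0.001]
ft_force: [-0.3, 0.5, 0.3]
grip_width: -0.002
finger_force: 0.0
```

```bash
python3 -c "
from fit import *
inc()
s=viewer.get_image('side');cv2.imwrite('pics/l3.png',cv2.resize(s[180:350,150:350,::-1],(600,510)))"
```

```text
TCP in case mm [ 11.4  51.8 220.9] tool z [-0.002  0.002 -1.   ] tool y [ 1.     0.003 -0.002] F case [0.5 0.3 0.3] t 45.6 grip -0.002
```

View pics/l3.png

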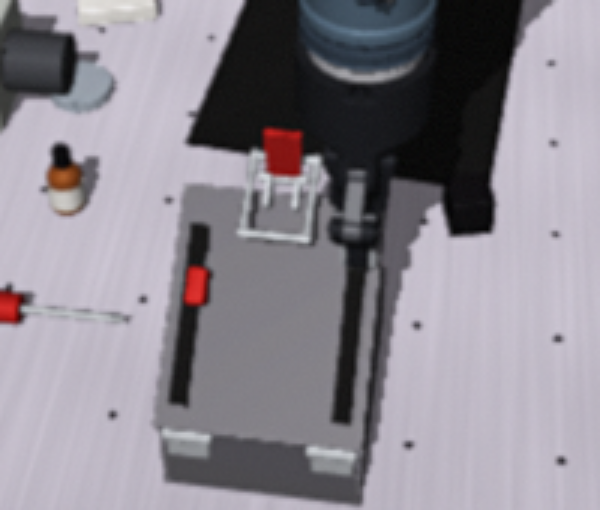

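The lid is far down, with the red lever pointing forward and the wire loop lying back on the lid. I'll follow it down to shut.

Request:
{"method": "servo_tool", "body": {"targets": "0 0 0 0 -.12 .15 -1; 0 0 0 0 -.22 .32 -1; 0 0 0 0 -.29 .48 -1; 0 0 0 0 -.33 .6 -1; 0 0 0 0 -.34 .64 -1; 0 0 0 0 -.34 .64 -1"}}

```text
time_s: 46.4
position: [0.4993, 0.1412, 0.1579]
tcp_rot: [-0.0, 0.004, 1.0, 0.0]
ft_force: [-0.2, -0.7, 0.2]
grip_width: 0.001
finger_force: 0.0
```

Request:
{"method": "servo_tool", "body": {"targets": "0 0 0 0 0 .02 -1; 0 0 0 0 0 .04 -1; 0 0 0 0 0 .04 -1"}}

```text
time_s: 46.78
position: [0.4996, 0.1412, 0.1544]
tcp_rot: [0.0, 0.004, 1.0, -0.0]
ft_force: [0.3, 0.2, 0.8]
grip_width: -0.002
finger_force: 0.0
```

```bash
python3 -c "
from fit import *
inc()"
```

```text
TCP in case mm [-20.8  51.1 154.4] tool z [-0.    -0.001 -1.   ] tool y [ 1.     0.005 -0.   ] F case [ 0.2 -0.3  0.8] t 46.775 grip -0.002
```

Request:
{"method": "servo_tool", "body": {"targets": "0 0 0 0 0 .02 -1; 0 0 0 0 0 .02 -1"}}

```text
time_s: 47.02
position: [0.4999, 0.1412, 0.1527]
tcp_rot: [0.001, 0.004, 1.0, -0.0]
ft_force: [-0.9, 0.2, 3.2]
grip_width: -0.003
finger_force: 1.7
```

Request:
{"method": "servo_tool", "body": {"targets": "0 0 0 0 0 .02 -1; 0 0 0 0 0 .02 -1"}}

```text
time_s: 47.28
position: [0.4999, 0.1414, 0.1526]
tcp_rot: [0.0, 0.004, 1.0, -0.001]
ft_force: [-5.0, -2.7, 16.9]
grip_width: -0.004
finger_force: 8.6
```

Request:
{"method": "servo_tool", "body": {"targets": "0 0 0 0 0 .02 -1; 0 0 0 0 0 .02 -1"}}

```text
time_s: 47.52
position: [0.5, 0.1416, 0.1524]
tcp_rot: [0.0, 0.004, 1.0, -0.002]
ft_force: [-9.4, -5.6, 29.9]
grip_width: -0.002
finger_force: 15.0
```

The lid is shut: contact at a TCP height of 152.5 mm, which puts the top face at z 80. Now I'll rise and go over the lever.

Request:
{"method": "servo_tool", "body": {"targets": "0 0 0 0 0 -.4 -1; 0 0 0 0 0 -.95 -1; 0 0 0 -.25 -.4 -.95 -1; 0 0 0 -.51 -.79 -.95 -1; 0 0 0 -.51 -.79 -.95 -1; 0 0 0 -.51 -.79 -.95 -1"}}

```text
time_s: 48.28
position: [0.5494, 0.0618, 0.2429]
tcp_rot: [-0.0, 0.005, 1.0, 0.0]
ft_force: [-0.3, 0.1, -0.1]
grip_width: 0.002
finger_force: 0.0
```

```bash
python3 - <<'E'
from fit import *
inc()
s=viewer.get_image("side");S=viewer.camera_params("side")
g=lambda x,y,z:CASE+CR.apply([x/1e3,y/1e3,z/1e3])
for lev in(2.15,2.3,2.45,2.62):
    t=(-72+45*np.cos(lev),90+45*np.sin(lev));h=(-72+12*np.cos(lev+.873),90+12*np.sin(lev+.873));a=6.45-lev;b=(h[0]-53*np.sin(a),h[1]-53*np.cos(a))
    print(lev,"tip",np.round(t),"bar",np.round(b),((proj(S,[g(t[0],0,t[1]),g(b[0],0,b[1])])-[170,190])*4).round().tolist())
cv2.imwrite('pics/l4.png',cv2.resize(s[190:320,170:340,::-1],None,fx=4,fy=4,interpolation=cv2.INTER_CUBIC))
E
```

```text
TCP in case mm [-99.5   0.3 242.9] tool z [ 0.001  0.    -1.   ] tool y [1.    0.004 0.001] F case [ 0.1  0.3 -0.1] t 48.275 grip 0.002
2.15 tip [-97. 128.] bar [-35. 113.] [[315.0, 162.0], [298.0, 270.0]]
2.3 tip [-102.  124.] bar [-39. 118.] [[316.0, 160.0], [299.0, 257.0]]
2.45 tip [-107.  119.] bar [-44. 122.] [[317.0, 161.0], [300.0, 244.0]]
2.62 tip [-111.  112.] bar [-50. 127.] [[318.0, 164.0], [302.0, 230.0]]
```

View pics/l4.png

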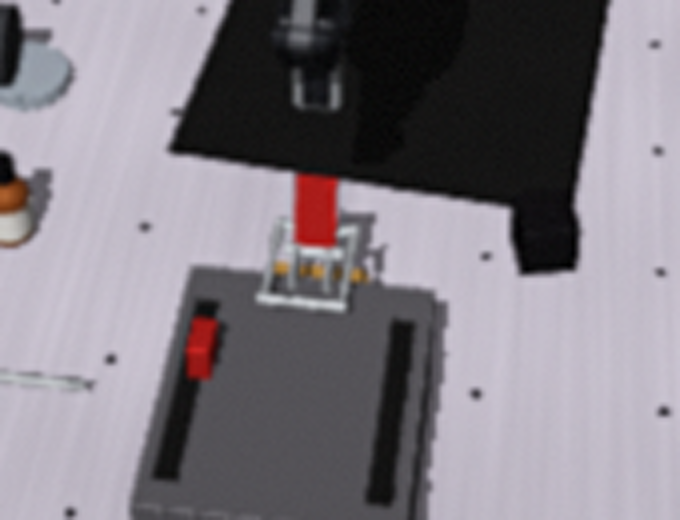

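The lid is shut flat, the red lever points forward beneath the fingers (tip near (316,175)), and the loop bar lies back at (302,300). I'll press the lever tip down to its stop.

Request:
{"method": "servo_tool", "body": {"targets": "0 0 0 0 -.03 .2 -1; 0 0 0 0 -.03 .35 -1; 0 0 0 0 -.03 .39 -1; 0 0 0 0 -.03 .43 -1; 0 0 0 0 -.03 .46 -1; 0 0 0 0 -.03 .49 -1; 0 0 0 0 -.03 .5 -1"}}

```text
time_s: 49.2
position: [0.5499, 0.0586, 0.1933]
tcp_rot: [0.0, 0.004, 1.0, 0.0]
ft_force: [-0.7, 0.4, 0.0]
grip_width: -0.003
finger_force: 0.0
```

Request:
{"method": "servo_tool", "body": {"targets": "0 0 0 0 0 .02 -1; 0 0 0 0 0 .04 -1; 0 0 0 0 0 .04 -1"}}

```text
time_s: 49.58
position: [0.5498, 0.0585, 0.1892]
tcp_rot: [0.0, 0.004, 1.0, -0.0]
ft_force: [-0.2, 0.0, 0.2]
grip_width: 0.001
finger_force: 0.0
```

Request:
{"method": "servo_tool", "body": {"targets": "0 0 0 0 0 .02 -1; 0 0 0 0 0 .02 -1"}}

```text
time_s: 49.82
position: [0.5497, 0.0586, 0.1872]
tcp_rot: [0.0, 0.004, 1.0, -0.0]
ft_force: [-0.3, -1.3, 0.3]
grip_width: -0.005
finger_force: 0.0
```

```bash
python3 -c "
from fit import *
inc()"
```

```text
TCP in case mm [-1.028e+02 -1.000e-01  1.872e+02] tool z [-0. -0. -1.] tool y [ 1.     0.004 -0.   ] F case [-1.3  0.3  0.3] t 49.825 grip -0.005
```

Request:
{"method": "servo_tool", "body": {"targets": "0 0 0 0 0 .02 -1; 0 0 0 0 0 .02 -1"}}

```text
time_s: 50.08
position: [0.5497, 0.0586, 0.1851]
tcp_rot: [0.0, 0.004, 1.0, -0.0]
ft_force: [-0.4, 0.3, 0.5]
grip_width: 0.002
finger_force: 0.0
```

Request:
{"method": "servo_tool", "body": {"targets": "0 0 0 0 0 .02 -1; 0 0 0 0 0 .02 -1"}}

```text
time_s: 50.32
position: [0.5497, 0.0586, 0.1831]
tcp_rot: [0.0, 0.004, 1.0, -0.0]
ft_force: [0.0, -0.2, 0.3]
grip_width: 0.002
finger_force: 0.0
```

Request:
{"method": "servo_tool", "body": {"targets": "0 0 0 0 0 .02 -1; 0 0 0 0 0 .02 -1"}}

```text
time_s: 50.58
position: [0.5497, 0.0586, 0.1811]
tcp_rot: [0.0, 0.004, 1.0, -0.0]
ft_force: [0.3, 0.2, -1.1]
grip_width: 0.004
finger_force: 0.0
```

```bash
python3 - <<'E'
from fit import *
inc()
w=viewer.get_image("wrist");cv2.imwrite('pics/l5w.png',w[:,:,::-1])
s=viewer.get_image("side");cv2.imwrite('pics/l5s.png',s[:,:,::-1])
s=viewer.get_image("scene");cv2.imwrite('pics/l5c.png',s[:,:,::-1])
E
```

```text
TCP in case mm [-1.027e+02 -1.000e-01  1.811e+02] tool z [-0. -0. -1.] tool y [ 1.     0.004 -0.   ] F case [ 0.2 -0.3 -1.1] t 50.575 grip 0.004
```

```bash
python3 - <<'E'
import cv2,numpy as np
w=cv2.imread('pics/l5w.png');s=cv2.imread('pics/l5s.png');c=cv2.imread('pics/l5c.png')
A=cv2.resize(s[215:285,215:295],(400,350),interpolation=cv2.INTER_CUBIC);B=cv2.resize(c[155:255,320:440],(400,333),interpolation=cv2.INTER_CUBIC)
W=cv2.resize(w,(332,249))
o=np.zeros((600,800,3),np.uint8);o[:350,:400]=A;o[:333,400:]=B;o[351:600,:332]=W
o[340:600,420:800]=cv2.resize(w[200:384,140:400],(380,260),interpolation=cv2.INTER_CUBIC)
cv2.imwrite('pics/l5.png',o)
E
```

```text
(no output)
```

View pics/l5.png

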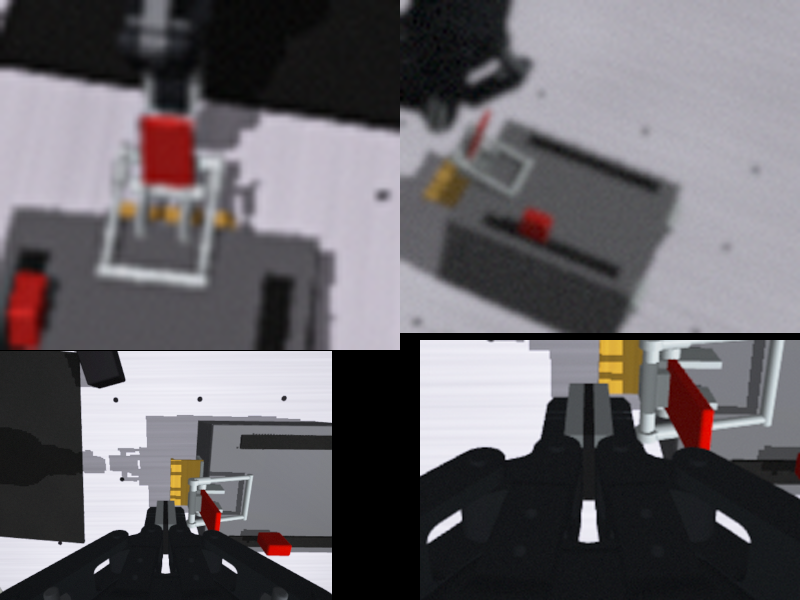

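The views show the lever standing nearly upright behind the fingers (toward the lid), with the loop lying back over the lid and its bar low. The fingers passed in front of the lever. I'll go back over it and push it out from behind, between the loop's legs.

Request:
{"method": "servo_tool", "body": {"targets": "0 0 0 0 0 -.25 -1; 0 0 0 0 0 -.45 -1; 0 0 0 0 .25 -.45 -1; 0 0 0 0 .49 -.45 -1; 0 0 0 0 .49 -.45 -1; 0 0 0 0 .49 -.3 -1; 0 0 0 0 .49 -.1 -1; 0 0 0 0 .49 -.1 -1"}}

```text
time_s: 51.72
position: [0.5517, 0.1172, 0.1967]
tcp_rot: [0.004, 0.002, 1.0, 0.007]
ft_force: [-6.7, 9.8, 22.8]
grip_width: 0.001
finger_force: 11.2
```

Request:
{"method": "servo_tool", "body": {"targets": "0 0 0 0 -.06 0 -1; 0 0 0 0 -.12 0 -1; 0 0 0 0 -.18 0 -1; 0 0 0 0 -.24 0 -1; 0 0 0 0 -.3 0 -1; 0 0 0 0 -.34 0 -1; 0 0 0 0 -.34 0 -1"}}

```text
time_s: 52.6
position: [0.5494, 0.0722, 0.1899]
tcp_rot: [-0.001, 0.005, 1.0, -0.0]
ft_force: [-0.6, 0.6, 1.2]
grip_width: -0.0
finger_force: 0.4
```

Request:
{"method": "servo_tool", "body": {"targets": "0 0 0 0 -.04 .02 -1; 0 0 0 0 -.08 .04 -1; 0 0 0 0 -.09 .06 -1; 0 0 0 0 -.09 .06 -1"}}

```text
time_s: 53.1
position: [0.5496, 0.0641, 0.1848]
tcp_rot: [-0.0, 0.004, 1.0, -0.0]
ft_force: [0.1, -0.3, 0.5]
grip_width: 0.0
finger_force: 0.2
```

```bash
python3 - <<'E'
from fit import *
inc()
w=viewer.get_image("wrist");cv2.imwrite('pics/l6w.png',w[:,:,::-1])
s=viewer.get_image("side");cv2.imwrite('pics/l6s.png',s[:,:,::-1])
E
```

```text
TCP in case mm [-9.720e+01  1.000e-01  1.848e+02] tool z [-0.001  0.    -1.   ] tool y [ 1.     0.004 -0.001] F case [-0.3 -0.1  0.5] t 53.1 grip 0.0
```

```bash
cat > lev.py <<'E'
from fit import *
g=lambda P:CASE+CR.apply(np.array(P)/1e3)
def plate(th,r0=8,r1=45,w=11,t=2):
    c,s=np.cos(th),np.sin(th); return [(-72+r*c-k*s,y,90+r*s+k*c) for r in(r0,r1) for y in(-w,w) for k in(-t,t)]
def poly(p,P): return np.int32(cv2.convexHull(proj(p,g(P)).astype(np.float32)*8)[:,0])
def mask(p,P,sh):
    m=np.zeros(sh,np.uint8);cv2.fillConvexPoly(m,poly(p,P),1,shift=3);return m>0
def levfit(views,params=None,imgs=None,show=True):
    ths=np.arange(-.1,2.75,.05);tot=np.zeros(len(ths))
    for n in views:
        p=viewer.camera_params(n) if params is None else params[n]; im=np.array(viewer.get_image(n)) if imgs is None else imgs[n]
        if imgs is None: cv2.imwrite(f"pics/cur_{n}.png",im[:,:,::-1])
        i=im.astype(int); red=(i[:,:,0]>70)&(i[:,:,0]>2*i[:,:,1])&(i[:,:,0]>2*i[:,:,2])
        reg=np.zeros(red.shape,bool)
        for th in ths: reg|=mask(p,plate(th,0,50,13,4),red.shape)
        lug=mask(p,[(x,y,z) for x in(-15,15) for y in(-56,-34) for z in(78,106)],red.shape)
        red&=reg&~lug
        sc=[]
        for th in ths:
            m=mask(p,plate(th),red.shape)&~lug; sc.append((m&red).sum()/max(1,(m|red).sum()))
        sc=np.array(sc);tot+=sc;k=sc.argsort()[::-1][:3]
        if show: print(n,"red px",red.sum(),"best",[(ths[j].round(2),sc[j].round(2)) for j in k])
    print("lever ~",ths[tot.argmax()].round(2),(tot.max()/len(views)).round(2))
E
python3 - <<'E'
from lev import *
inc()
im=lambda f:cv2.imread(f)[:,:,::-1]
P={n:viewer.camera_params(n) for n in("side","scene")}
print("l5");levfit(["side","scene"],P,{"side":im("pics/l5s.png"),"scene":im("pics/l5c.png")})
print("start(lid open) n/a; now");levfit(["side","scene","wrist"])
E
```

```text
TCP in case mm [-9.700e+01 -1.000e-01  1.852e+02] tool z [-0. -0. -1.] tool y [ 1.     0.004 -0.   ] F case [ 0.1  0.3 -0.4] t 53.2 grip -0.0
l5
side red px 132 best [(np.float64(1.4), np.float64(0.69)), (np.float64(1.35), np.float64(0.67)), (np.float64(1.45), np.float64(0.66))]
scene red px 0 best [(np.float64(2.7), np.float64(0.0)), (np.float64(2.65), np.float64(0.0)), (np.float64(2.6), np.float64(0.0))]
lever ~ 1.4 0.34
start(lid open) n/a; now
side red px 100 best [(np.float64(2.7), np.float64(0.4)), (np.float64(1.65), np.float64(0.39)), (np.float64(2.65), np.float64(0.39))]
scene red px 38 best [(np.float64(2.1), np.float64(0.36)), (np.float64(2.05), np.float64(0.35)), (np.float64(2.15), np.float64(0.35))]
wrist red px 1396 best [(np.float64(2.6), np.float64(0.44)), (np.float64(2.55), np.float64(0.43)), (np.float64(2.65), np.float64(0.42))]
lever ~ 2.6 0.35
```

Request:
{"method": "servo_tool", "body": {"targets": "0 0 0 0 0 .02 -1; 0 0 0 0 0 .02 -1"}}

```text
time_s: 53.6
position: [0.5501, 0.0647, 0.1834]
tcp_rot: [0.001, 0.004, 1.0, 0.0]
ft_force: [0.2, -0.2, 0.4]
grip_width: 0.003
finger_force: 0.2
```

Request:
{"method": "servo_tool", "body": {"targets": "0 0 0 0 0 .02 -1; 0 0 0 0 0 .02 -1"}}

```text
time_s: 53.85
position: [0.5505, 0.065, 0.1826]
tcp_rot: [0.001, 0.004, 1.0, -0.0]
ft_force: [-1.6, -1.0, 6.5]
grip_width: -0.003
finger_force: 2.5
```

Request:
{"method": "servo_tool", "body": {"targets": "0 0 0 0 0 .02 -1; 0 0 0 0 0 .02 -1"}}

```text
time_s: 54.1
position: [0.551, 0.0654, 0.1819]
tcp_rot: [0.001, 0.004, 1.0, -0.0]
ft_force: [-2.6, -1.9, 12.1]
grip_width: 0.001
finger_force: 5.1
```

```bash
python3 - <<'E'
from lev import *
inc()
levfit(["side","scene","wrist"])
E
```

```text
TCP in case mm [-95.9  -1.3 181.9] tool z [-0.001 -0.003 -1.   ] tool y [ 1.     0.005 -0.001] F case [-1.9  2.5 12.1] t 54.1 grip 0.001
side red px 92 best [(np.float64(1.4), np.float64(0.35)), (np.float64(1.35), np.float64(0.34)), (np.float64(1.45), np.float64(0.33))]
scene red px 28 best [(np.float64(2.05), np.float64(0.29)), (np.float64(2.1), np.float64(0.29)), (np.float64(2.15), np.float64(0.29))]
wrist red px 1492 best [(np.float64(2.65), np.float64(0.44)), (np.float64(2.7), np.float64(0.43)), (np.float64(2.6), np.float64(0.43))]
lever ~ 2.7 0.31
```

Request:
{"method": "servo_tool", "body": {"targets": "0 0 0 0 0 -.3 -1; 0 0 0 0 0 -.6 -1; 0 0 0 0 0 -.9 -1; 0 0 0 0 .5 -.9 -1; 0 0 0 0 .9 -.9 -1; 0 0 0 0 .9 -.9 -1; 0 0 0 0 .9 -.9 -1"}}

```text
time_s: 55.12
position: [0.5505, 0.154, 0.2688]
tcp_rot: [-0.0, 0.004, 1.0, -0.001]
ft_force: [0.8, -1.2, 0.1]
grip_width: 0.003
finger_force: 0.0
```

```bash
cat >> lev.py <<'E'
def loopfit(lev,views=("side","scene","wrist"),save=True):
    """loop lean angle (0 hanging, 1.57 front, 3.14 up) by brightness of bar and legs against their flanks"""
    h=np.array([-72+12*np.cos(lev+.873),0,90+12*np.sin(lev+.873)]);A=np.arange(-.3,5.3,.05);T=np.zeros(len(A))
    for n in views:
        p=viewer.camera_params(n);im=np.array(viewer.get_image(n)); G=cv2.GaussianBlur(cv2.cvtColor(im,cv2.COLOR_RGB2GRAY),(0,0),.7).astype(np.float32)
        if save: cv2.imwrite(f"pics/cur_{n}.png",im[:,:,::-1])
        sc=[]
        for a in A:
            d=np.array([-np.sin(a),0,-np.cos(a)]);nn=np.array([np.cos(a),0,-np.sin(a)])
            f=lambda off,side:np.r_[[h+d*(53+off)+[0,y,0] for y in np.linspace(-18,18,19)],[h+d*r+[0,s*(19.5+side),0] for s in(-1,1) for r in np.linspace(15,48,12)]]
            smp=lambda P:cv2.remap(G,proj(p,g(P)).astype(np.float32).reshape(-1,1,2),None,cv2.INTER_LINEAR).ravel()
            c=smp(f(0,0));s1=smp(f(7,7));s2=smp(f(-7,-7)); sc.append(np.mean(np.clip(c-np.maximum(s1,s2),-40,60)))
        sc=np.array(sc);T+=sc;k=sc.argsort()[::-1][:4];print(n,[(A[j].round(2),sc[j].round(0)) for j in k])
    print("loop lean ~",A[T.argmax()].round(2),T.max().round(1))
E
python3 - <<'E'
from lev import *
inc()
levfit(["side","scene","wrist"])
loopfit(2.6)
E
```

```text
TCP in case mm [ -7.3   0.4 268.8] tool z [-0.001  0.    -1.   ] tool y [ 1.     0.005 -0.001] F case [-1.2 -0.8  0.1] t 55.125 grip 0.003
side red px 128 best [(np.float64(2.7), np.float64(0.58)), (np.float64(2.65), np.float64(0.57)), (np.float64(2.6), np.float64(0.56))]
scene red px 61 best [(np.float64(2.3), np.float64(0.49)), (np.float64(2.2), np.float64(0.49)), (np.float64(2.25), np.float64(0.48))]
wrist red px 1346 best [(np.float64(2.6), np.float64(0.82)), (np.float64(2.55), np.float64(0.82)), (np.float64(2.65), np.float64(0.82))]
lever ~ 2.7 0.6
side [(np.float64(3.9), np.float32(-0.0)), (np.float64(5.25), np.float32(-2.0)), (np.float64(5.2), np.float32(-2.0)), (np.float64(5.15), np.float32(-2.0))]
scene [(np.float64(2.7), np.float32(-1.0)), (np.float64(4.4), np.float32(-1.0)), (np.float64(4.45), np.float32(-1.0)), (np.float64(4.35), np.float32(-2.0))]
wrist [(np.float64(3.9), np.float32(11.0)), (np.float64(2.8), np.float32(6.0)), (np.float64(2.75), np.float32(4.0)), (np.float64(-0.0), np.float32(2.0))]
loop lean ~ 3.9 -0.6
```

Lever at its stop and the loop leaning back at about 3.9. I'll lower the fingers behind the bar and sweep it forward past upright.

Request:
{"method": "servo_tool", "body": {"targets": "0 0 0 0 -.17 .3 -1; 0 0 0 0 -.17 .6 -1; 0 0 0 0 -.17 .79 -1; 0 0 0 0 -.17 .79 -1; 0 0 0 0 -.17 .79 -1"}}

```text
time_s: 56.05
position: [0.5511, 0.1384, 0.1914]
tcp_rot: [0.001, 0.004, 1.0, 0.0]
ft_force: [-0.1, 0.4, -0.4]
grip_width: 0.001
finger_force: 0.0
```

Request:
{"method": "servo_tool", "body": {"targets": "0 0 0 0 -.1 0 -1; 0 0 0 0 -.18 0 -1; 0 0 0 0 -.26 0 -1; 0 0 0 0 -.34 0 -1; 0 0 0 0 -.42 0 -1; 0 0 0 0 -.5 0 -1; 0 0 0 0 -.58 0 -1; 0 0 0 0 -.6 0 -1; 0 0 0 0 -.6 0 -1"}}

```text
time_s: 57.18
position: [0.5545, 0.0821, 0.2041]
tcp_rot: [0.006, 0.003, 1.0, -0.002]
ft_force: [-17.3, -6.5, 57.0]
grip_width: -0.002
finger_force: 27.9
```

Request:
{"method": "servo_tool", "body": {"targets": "0 0 0 0 0 -.4 -1; 0 0 0 0 0 -.8 -1; 0 0 0 0 .4 -.8 -1; 0 0 0 0 .8 -.8 -1; 0 0 0 0 .8 -.8 -1; 0 0 0 0 .8 -.8 -1"}}

```text
time_s: 57.92
position: [0.551, 0.1566, 0.2706]
tcp_rot: [0.001, 0.005, 1.0, -0.001]
ft_force: [-0.4, -0.5, -0.0]
grip_width: -0.002
finger_force: 0.0
```

```bash
python3 - <<'E'
from lev import *
inc()
levfit(["side","scene","wrist"])
loopfit(2.6)
E
```

```text
TCP in case mm [-4.700e+00 -1.000e-01  2.706e+02] tool z [-0.001 -0.001 -1.   ] tool y [ 1.     0.004 -0.001] F case [-0.5  0.4 -0. ] t 57.925 grip -0.002
side red px 148 best [(np.float64(2.7), np.float64(0.59)), (np.float64(2.65), np.float64(0.58)), (np.float64(2.6), np.float64(0.56))]
scene red px 57 best [(np.float64(2.4), np.float64(0.45)), (np.float64(2.35), np.float64(0.45)), (np.float64(2.45), np.float64(0.44))]
wrist red px 1335 best [(np.float64(2.7), np.float64(0.83)), (np.float64(2.65), np.float64(0.83)), (np.float64(2.6), np.float64(0.82))]
lever ~ 2.7 0.61
side [(np.float64(3.9), np.float32(9.0)), (np.float64(3.85), np.float32(5.0)), (np.float64(3.95), np.float32(5.0)), (np.float64(3.8), np.float32(1.0))]
scene [(np.float64(2.7), np.float32(-1.0)), (np.float64(2.65), np.float32(-1.0)), (np.float64(4.7), np.float32(-2.0)), (np.float64(4.75), np.float32(-2.0))]
wrist [(np.float64(3.6), np.float32(3.0)), (np.float64(2.65), np.float32(1.0)), (np.float64(2.7), np.float32(0.0)), (np.float64(2.75), np.float32(0.0))]
loop lean ~ 5.25 -4.3
```

The fingertip rode up over the bar (57 N up), so it was too high. I'll retry with the tip 17 mm lower, rising as the bar rises.

Request:
{"method": "servo_tool", "body": {"targets": "0 0 0 0 -.19 .3 -1; 0 0 0 0 -.19 .6 -1; 0 0 0 0 -.19 .9 -1; 0 0 0 0 -.19 .96 -1; 0 0 0 0 -.19 .96 -1"}}

```text
time_s: 58.85
position: [0.5507, 0.1386, 0.1746]
tcp_rot: [0.0, 0.004, 1.0, 0.0]
ft_force: [-0.6, 0.7, 0.1]
grip_width: -0.003
finger_force: 0.0
```

Request:
{"method": "servo_tool", "body": {"targets": "0 0 0 0 -.05 0 -1; 0 0 0 0 -.1 -.03 -1; 0 0 0 0 -.15 -.04 -1; 0 0 0 0 -.15 -.04 -1"}}

```text
time_s: 59.35
position: [0.5508, 0.1227, 0.1787]
tcp_rot: [0.001, 0.005, 1.0, -0.0]
ft_force: [0.7, -0.4, 0.7]
grip_width: 0.0
finger_force: 0.0
```

```bash
python3 - <<'E'
from lev import *
inc()
E
```

```text
TCP in case mm [-38.6  -0.3 178.7] tool z [-0.    -0.001 -1.   ] tool y [ 1.     0.003 -0.001] F case [-0.4 -0.7  0.7] t 59.35 grip 0.0
```

Request:
{"method": "servo_tool", "body": {"targets": "0 0 0 0 -.05 -.02 -1; 0 0 0 0 -.1 -.04 -1; 0 0 0 0 -.15 -.05 -1; 0 0 0 0 -.15 -.05 -1"}}

```text
time_s: 59.85
position: [0.5505, 0.1078, 0.1833]
tcp_rot: [0.0, 0.005, 1.0, -0.0]
ft_force: [1.0, 1.0, 0.4]
grip_width: -0.002
finger_force: 0.0
```

Request:
{"method": "servo_tool", "body": {"targets": "0 0 0 0 -.05 -.01 -1; 0 0 0 0 -.1 -.03 -1; 0 0 0 0 -.15 -.04 -1; 0 0 0 0 -.15 -.04 -1"}}

```text
time_s: 60.35
position: [0.5504, 0.0928, 0.1873]
tcp_rot: [0.0, 0.005, 1.0, -0.0]
ft_force: [0.4, -0.2, -0.2]
grip_width: 0.001
finger_force: 0.0
```

```bash
python3 - <<'E'
from lev import *
inc()
loopfit(2.6)
E
```

```text
TCP in case mm [-68.5  -0.3 187.3] tool z [-0.    -0.001 -1.   ] tool y [ 1.     0.003 -0.   ] F case [-0.1 -0.4 -0.2] t 60.35 grip 0.001
side [(np.float64(3.9), np.float32(8.0)), (np.float64(3.95), np.float32(5.0)), (np.float64(3.85), np.float32(5.0)), (np.float64(1.65), np.float32(2.0))]
scene [(np.float64(4.65), np.float32(-0.0)), (np.float64(4.7), np.float32(-0.0)), (np.float64(4.75), np.float32(-0.0)), (np.float64(4.6), np.float32(-1.0))]
wrist [(np.float64(2.25), np.float32(1.0)), (np.float64(2.3), np.float32(1.0)), (np.float64(2.2), np.float32(1.0)), (np.float64(2.15), np.float32(1.0))]
loop lean ~ 5.25 -2.5
```

Request:
{"method": "servo_tool", "body": {"targets": "0 0 0 0 0 -.4 -1; 0 0 0 0 0 -.8 -1; 0 0 0 0 .3 -.8 -1; 0 0 0 0 .6 -.8 -1; 0 0 0 0 .6 -.8 -1; 0 0 0 0 .6 -.8 -1"}}

```text
time_s: 61.25
position: [0.5506, 0.1532, 0.267]
tcp_rot: [0.0, 0.004, 1.0, -0.0]
ft_force: [0.2, -0.2, -0.1]
grip_width: -0.0
finger_force: 0.0
```

```bash
python3 - <<'E'
from lev import *
inc(); p={}
I={}
for n in("side","scene","wrist"): p[n]=viewer.camera_params(n);I[n]=np.array(viewer.get_image(n))[:,:,::-1].copy();np.savez(f"cur_{n}.npz",k=p[n]["camera_matrix"],r=p[n]["rvec"],t=p[n]["tvec"]);cv2.imwrite(f"pics/cur_{n}.png",I[n])
o=np.zeros((600,800,3),np.uint8)
def crop(n,hw,hh,W,H):
    c=proj(p[n],[g((-75,0,85))])[0].round().astype(int);x0=int(np.clip(c[0]-hw,0,512-2*hw));y0=int(np.clip(c[1]-hh,0,384-2*hh))
    print(n,"x0,y0",x0,y0,"scale",W/(2*hw));return cv2.resize(I[n][y0:y0+2*hh,x0:x0+2*hw],(W,H),interpolation=cv2.INTER_CUBIC)
o[:300,:400]=crop("side",32,24,400,300);o[:300,400:]=crop("scene",32,24,400,300);o[300:,:400]=crop("wrist",64,48,400,300)
o[300:,400:]=cv2.resize(I["wrist"],(400,300))
cv2.imwrite("pics/f1.png",o)
E
```

```text
TCP in case mm [ -8.1   0.3 267. ] tool z [-0.001 -0.    -1.   ] tool y [ 1.     0.005 -0.001] F case [-0.2 -0.3 -0.1] t 61.25 grip -0.0
side x0,y0 215 228 scale 6.25
scene x0,y0 307 178 scale 6.25
wrist x0,y0 115 136 scale 3.125
```

View pics/f1.png

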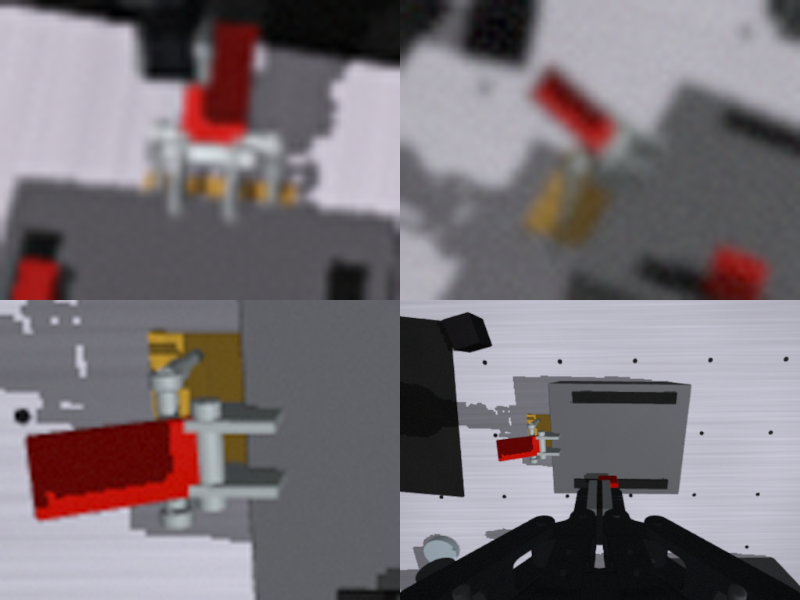

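The loop is no longer over the lid: its leg runs down from the hinge stub at (165,380) to (200,355) over the brass keeper, so it already fell forward on the first sweep. I'll check numerically that it hangs.

```bash
python3 - <<'E'
from lev import *
d=np.load("cur_wrist.npz");p=dict(camera_matrix=d["k"],rvec=d["r"],tvec=d["t"])
f=lambda P:((proj(p,g(P))-[115,136])*3.125+[0,300]).round().tolist()
im=cv2.imread("pics/cur_wrist.png")[:,:,::-1].copy()
levfit(["wrist"],{"wrist":p},{"wrist":im})
for lev in(2.4,2.62):
    h=np.array([-72+12*np.cos(lev+.873),0,90+12*np.sin(lev+.873)])
    print("lever",lev,"hinge y19.5",f([h+[0,19.5,0]]))
    for a in(-.3,0,.3,.6):
        print("  a",a,"leg at r=20,36,53",f([h+[-np.sin(a)*r,19.5,-np.cos(a)*r] for r in(20,36,53)]))
print("keeper edge corners top",f([(-98,26,50.5),(-64,26,50.5),(-98,-26,50.5)]),"tip",f([(-72+45*np.cos(2.62),y,90+45*np.sin(2.62)) for y in(-11,11)]))
E
```

```text
wrist red px 1358 best [(np.float64(2.7), np.float64(0.83)), (np.float64(2.65), np.float64(0.83)), (np.float64(2.6), np.float64(0.82))]
lever ~ 2.7 0.83
lever 2.4 hinge y19.5 [[159.0, 385.0]]
  a -0.3 leg at r=20,36,53 [[198.0, 370.0], [226.0, 360.0], [253.0, 350.0]]
  a 0 leg at r=20,36,53 [[178.0, 370.0], [192.0, 359.0], [205.0, 348.0]]
  a 0.3 leg at r=20,36,53 [[157.0, 370.0], [155.0, 360.0], [154.0, 349.0]]
  a 0.6 leg at r=20,36,53 [[135.0, 372.0], [118.0, 363.0], [102.0, 353.0]]
lever 2.62 hinge y19.5 [[164.0, 383.0]]
  a -0.3 leg at r=20,36,53 [[202.0, 368.0], [230.0, 358.0], [256.0, 348.0]]
  a 0 leg at r=20,36,53 [[183.0, 368.0], [196.0, 357.0], [209.0, 347.0]]
  a 0.3 leg at r=20,36,53 [[161.0, 368.0], [160.0, 358.0], [158.0, 348.0]]
  a 0.6 leg at r=20,36,53 [[140.0, 370.0], [123.0, 361.0], [107.0, 352.0]]
keeper edge corners top [[145.0, 336.0], [258.0, 336.0], [160.0, 498.0]] tip [[34.0, 524.0], [23.0, 440.0]]
```

The leg matches a hang angle of 0 with the lever at its stop, so the bar is under the keeper and the hooking step is met. Now I'll turn the tool back and come down in front of the lever.

Request:
{"method": "servo_tool", "body": {"targets": "0 0 .11 0 -.3 0 -1; 0 0 .22 0 -.7 0 -1; 0 0 .34 0 -1 0 -1; 0 0 .45 0 -1 0 -1; 0 0 .56 0 -1 0 -1; 0 0 .67 0 -1 0 -1; 0 0 .78 0 -1 0 -1; 0 0 .9 0 -1 0 -1; 0 0 1 0 -1 0 -1; 0 0 1 0 -1 0 -1; 0 0 1 0 -1 0 -1"}}

```text
time_s: 62.78
position: [0.5497, 0.0531, 0.2672]
tcp_rot: [0.0, 0.71, 0.705, 0.0]
ft_force: [-0.3, -0.6, -0.8]
grip_width: -0.002
finger_force: 0.0
```

Request:
{"method": "servo_tool", "body": {"targets": "0 0 0 -.35 0 0 -1; 0 0 0 -.35 0 0 -1; 0 0 0 -.35 0 .4 -1; 0 0 0 -.35 0 .8 -1; 0 0 0 -.35 0 .98 -1; 0 0 0 -.35 0 .98 -1; 0 0 0 -.35 0 .98 -1"}}

```text
time_s: 63.65
position: [0.5507, 0.0192, 0.1708]
tcp_rot: [0.001, 0.71, 0.704, 0.001]
ft_force: [0.0, -0.8, 0.2]
grip_width: -0.001
finger_force: 0.0
```

```bash
python3 - <<'E'
from lev import *
inc()
levfit(["side","scene"])
E
```

```text
TCP in case mm [-142.1   -1.6  170.8] tool z [ 0.    -0.003 -1.   ] tool y [ 0.005 -1.     0.003] F case [-0.8 -0.   0.2] t 63.65 grip -0.001
side red px 200 best [(np.float64(2.7), np.float64(0.76)), (np.float64(2.65), np.float64(0.74)), (np.float64(2.6), np.float64(0.73))]
scene red px 66 best [(np.float64(2.35), np.float64(0.53)), (np.float64(2.4), np.float64(0.53)), (np.float64(2.5), np.float64(0.51))]
lever ~ 2.7 0.62
```

Request:
{"method": "servo_tool", "body": {"targets": "0 0 0 .12 -.016 0 -1; 0 0 0 .2 -.016 -.04 -1; 0 0 0 .26 -.016 -.075 -1; 0 0 0 .31 -.016 -.105 -1; 0 0 0 .36 -.016 -.135 -1; 0 0 0 .41 -.016 -.155 -1; 0 0 0 .46 -.016 -.175 -1; 0 0 0 .46 -.016 -.175 -1"}}

```text
time_s: 64.75
position: [0.5483, 0.0665, 0.1871]
tcp_rot: [-0.0, 0.709, 0.705, 0.001]
ft_force: [0.0, -0.1, 1.2]
grip_width: -0.002
finger_force: 0.0
```

```bash
python3 - <<'E'
from lev import *
inc()
levfit(["side","scene"])
E
```

```text
TCP in case mm [-94.8   1.5 187.1] tool z [ 0.002 -0.001 -1.   ] tool y [ 0.007 -1.     0.001] F case [-0.1 -0.   1.2] t 64.75 grip -0.002
side red px 177 best [(np.float64(1.7), np.float64(0.77)), (np.float64(1.65), np.float64(0.77)), (np.float64(1.75), np.float64(0.76))]
scene red px 32 best [(np.float64(1.7), np.float64(0.47)), (np.float64(1.65), np.float64(0.43)), (np.float64(1.75), np.float64(0.4))]
lever ~ 1.7 0.62
```

Request:
{"method": "servo_tool", "body": {"targets": "0 0 0 .08 .015 -.03 -1; 0 0 0 .14 .015 -.035 -1; 0 0 0 .18 .015 -.035 -1; 0 0 0 .22 .015 -.03 -1; 0 0 0 .26 .015 -.02 -1; 0 0 0 .305 .015 -.005 -1; 0 0 0 .305 .015 -.005 -1"}}

```text
time_s: 65.72
position: [0.55, 0.0956, 0.1873]
tcp_rot: [0.0, 0.71, 0.704, 0.0]
ft_force: [0.0, -4.1, -0.1]
grip_width: -0.001
finger_force: 1.5
```

```bash
python3 - <<'E'
from lev import *
inc()
levfit(["side","scene"])
E
```

```text
TCP in case mm [-6.570e+01  1.000e-01  1.873e+02] tool z [ 0.    -0.001 -1.   ] tool y [ 0.005 -1.     0.001] F case [-4.1 -0.1 -0.1] t 65.725 grip -0.001
side red px 35 best [(np.float64(0.95), np.float64(0.51)), (np.float64(0.9), np.float64(0.45)), (np.float64(1.0), np.float64(0.44))]
scene red px 9 best [(np.float64(0.95), np.float64(0.12)), (np.float64(0.9), np.float64(0.12)), (np.float64(0.85), np.float64(0.11))]
lever ~ 0.95 0.32
```

Request:
{"method": "servo_tool", "body": {"targets": "0 0 0 .05 0 .015 -1; 0 0 0 .1 0 .035 -1; 0 0 0 .155 0 .07 -1; 0 0 0 .2 0 .11 -1; 0 0 0 .215 0 .15 -1; 0 0 0 .22 0 .19 -1; 0 0 0 .225 0 .23 -1; 0 0 0 .225 0 .25 -1; 0 0 0 .225 0 .25 -1"}}

```text
time_s: 66.95
position: [0.5503, 0.1181, 0.1643]
tcp_rot: [0.0, 0.71, 0.704, -0.0]
ft_force: [-5.3, -1.3, 12.2]
grip_width: -0.002
finger_force: 6.2
```

```bash
python3 - <<'E'
from lev import *
inc()
levfit(["side","scene"])
E
```

```text
TCP in case mm [-43.2   0.2 164.3] tool z [-0.001  0.    -1.   ] tool y [ 0.004 -1.    -0.   ] F case [-1.4  5.2 12.2] t 66.95 grip -0.002
side red px 62 best [(np.float64(-0.05), np.float64(0.28)), (np.float64(0.0), np.float64(0.28)), (np.float64(-0.1), np.float64(0.28))]
scene red px 24 best [(np.float64(-0.05), np.float64(0.2)), (np.float64(-0.1), np.float64(0.19)), (np.float64(0.0), np.float64(0.19))]
lever ~ -0.05 0.24
```

Request:
{"method": "servo_tool", "body": {"targets": "0 0 0 0 0 -.2 -1; 0 0 0 0 0 -.6 -1; 0 0 0 0 0 -1 -1; 0 0 0 0 0 -1 -1"}}

```text
time_s: 67.55
position: [0.5527, 0.1188, 0.2669]
tcp_rot: [0.003, 0.71, 0.704, 0.004]
ft_force: [0.5, 0.4, 0.8]
grip_width: -0.001
finger_force: 0.0
```

Request:
{"method": "servo_tool", "body": {"targets": "0 0 0 -.9 0 -.4 -1; 0 0 0 -.9 0 -.4 -1; 0 0 0 -.9 0 -.4 -1; 0 0 0 -.9 0 -.4 -1; 0 0 0 -.9 0 -.4 -1"}}

```text
time_s: 68.18
position: [0.5487, 0.0294, 0.3015]
tcp_rot: [-0.001, 0.709, 0.705, 0.0]
ft_force: [-0.2, 0.7, -0.3]
grip_width: 0.002
finger_force: 0.0
```

```bash
python3 - <<'E'
from lev import *
inc()
levfit(["side","scene","wrist"])
loopfit(0.,("wrist","scene"))
# lid top edge check: bright/dark edge at front of lid in side view is skipped; bar hidden if hooked
E
```

```text
TCP in case mm [-131.9    0.6  301.5] tool z [ 0.001  0.001 -1.   ] tool y [ 0.007 -1.    -0.001] F case [ 0.7  0.2 -0.3] t 68.175 grip 0.002
side red px 145 best [(np.float64(-0.05), np.float64(0.67)), (np.float64(0.0), np.float64(0.67)), (np.float64(-0.1), np.float64(0.65))]
scene red px 71 best [(np.float64(0.0), np.float64(0.58)), (np.float64(0.05), np.float64(0.58)), (np.float64(-0.05), np.float64(0.57))]
wrist red px 992 best [(np.float64(-0.05), np.float64(0.78)), (np.float64(0.0), np.float64(0.77)), (np.float64(0.05), np.float64(0.77))]
lever ~ 0.0 0.67
wrist [(np.float64(3.3), np.float32(2.0)), (np.float64(3.4), np.float32(2.0)), (np.float64(3.45), np.float32(1.0)), (np.float64(3.35), np.float32(1.0))]
scene [(np.float64(2.4), np.float32(-0.0)), (np.float64(2.45), np.float32(-0.0)), (np.float64(2.5), np.float32(-1.0)), (np.float64(2.7), np.float32(-1.0))]
loop lean ~ 3.3 -0.2
```

```bash
python3 - <<'E'
from lev import *
for n in("wrist","side"):
    p=viewer.camera_params(n);im=cv2.GaussianBlur(np.array(viewer.get_image(n)),(0,0),.6).astype(np.float32)
    h=np.array([-64.3,0,99.2]);out=[]
    for a in np.arange(-.2,1.6,.1):
        d=np.array([-np.sin(a),0,-np.cos(a)])
        smp=lambda o:cv2.remap(im,proj(p,g([h+d*r+[0,s*(19.5+o),0] for s in(-1,1) for r in np.linspace(12,46,18)])).astype(np.float32).reshape(-1,1,2),None,cv2.INTER_LINEAR)[:,0]
        c=smp(0);sat=c.max(1)-c.min(1)
        out.append((round(a,1),int(np.abs(c-smp(5)).mean()+np.abs(c-smp(-5)).mean()),int(c.mean()),int(sat.mean())))
    print(n,out)
p=viewer.camera_params("wrist");im=np.array(viewer.get_image("wrist"))
for y in(19.5,10):
    print(y,[im[int(v),int(u)].tolist() for u,v in proj(p,g([(-64.3-15.7*t,y,99.2-54.2*t) for t in np.linspace(.1,.95,9)]))])
E
```

```text
wrist [(np.float64(-0.2), 24, 111, 6), (np.float64(-0.1), 52, 139, 9), (np.float64(0.0), 33, 170, 11), (np.float64(0.1), 24, 104, 6), (np.float64(0.2), 49, 68, 9), (np.float64(0.3), 66, 60, 9), (np.float64(0.4), 69, 58, 8), (np.float64(0.5), 62, 62, 21), (np.float64(0.6), 58, 73, 49), (np.float64(0.7), 63, 80, 65), (np.float64(0.8), 63, 84, 64), (np.float64(0.9), 57, 88, 56), (np.float64(1.0), 52, 90, 51), (np.float64(1.1), 48, 93, 47), (np.float64(1.2), 45, 94, 44), (np.float64(1.3), 43, 96, 42), (np.float64(1.4), 43, 98, 41), (np.float64(1.5), 45, 100, 40)]
side [(np.float64(-0.2), 23, 98, 10), (np.float64(-0.1), 27, 100, 11), (np.float64(0.0), 31, 102, 13), (np.float64(0.1), 36, 105, 14), (np.float64(0.2), 43, 109, 15), (np.float64(0.3), 53, 114, 16), (np.float64(0.4), 60, 119, 17), (np.float64(0.5), 51, 124, 11), (np.float64(0.6), 35, 145, 5), (np.float64(0.7), 11, 188, 7), (np.float64(0.8), 17, 182, 7), (np.float64(0.9), 15, 184, 10), (np.float64(1.0), 10, 191, 11), (np.float64(1.1), 8, 194, 12), (np.float64(1.2), 8, 195, 12), (np.float64(1.3), 8, 195, 12), (np.float64(1.4), 8, 195, 12), (np.float64(1.5), 8, 195, 12)]
19.5 [[126, 132, 136], [90, 96, 98], [55, 57, 60], [53, 56, 58], [66, 63, 55], [66, 60, 50], [83, 68, 41], [79, 67, 46], [74, 67, 51]]
10 [[130, 136, 140], [72, 76, 77], [87, 94, 95], [88, 93, 96], [107, 113, 115], [128, 133, 137], [125, 129, 134], [114, 118, 121], [84, 89, 91]]
```

The loop legs stand out at a lean of about 0.3–0.4 in both views, which matches the bar hooked under the keeper with the lever flat. Handing in.

```bash
python3 -c "
from cell import job
print(job.hand_in())"
```

```text
the job is handed in; nothing more can be done
None
```

I packed all five canisters, shut the lid, hooked the loop and threw the lever flat, then handed the job in at about 68 s. The hand-in returned no verdict. The hooked, tensioned loop is inferred from about 4 N of resistance during the throw and from fitting the camera images, not from a direct view.

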